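# Lid the pottery jars

### The arm

A 6-joint arm with a two-finger parallel gripper is mounted at the origin on the work surface. World frame = base frame: x ahead of the robot, y to its left, z up, the work surface at z = 0. Lengths are in mm, angles in degrees, forces in N, time in s.
With the tool pointing down it reaches from about 325 to 900 mm from the base axis. Payload 6.1 kg.
Tool frame: the origin (TCP) lies midway between the tips of the shut fingers; the grasp point (between the pads) lies 19 mm behind it (arm.pinch_z is the distance from the TCP to the grasp point, in mm); z points along the fingers, y is the line along which they close (so a half turn about z gives the same grasp; the last joint's range is limited). The gripper opens to 87 mm and grips with 3 to 60 N. Pads are 19 mm wide; open, the fingers measure 117 mm over their backs; the gripper's body (75 mm by 190 mm) begins 51 mm behind the grasp point.
Start: joints at [60.384, 12.628, 87.462, -0, 79.91, -7.225], TCP at [238.078, 577.871, 189.438] pointing down, gripper open.
Joint ranges: [-170.65, 170.65], [-52.31, 119.04], [5.05, 147.46], [-71.25, 251.25], [11.57, 151.72], [-153.62, 153.62]. Speed limits (degrees/s): [147.25, 147.25, 172.46, 180, 180, 180].

### API

Orientations are given as [roll, pitch, yaw] about the fixed x, y, z axes, in that order (R = Rz(yaw) Ry(pitch) Rx(roll)).
In Python, from workcell import arm, eyes, order gives the robot as it stands.
- The arm moves only by the tool jog_arm, never from a script. Its argument "deltas" is a list of rows, each an object of numbers: "dx", "dy", "dz": the shift along the tool's x, y, z in shares of 750 mm (1.0 is 750 mm); "twist": the turn about the tool's z in a scale on which 1.0 is 90 degrees. In form: [{"dx": .., "dy": .., "dz": .., "twist": ..}, ...]. A call has exactly 8 rows; each row is the pose to reach, as a shift and turn from the pose commanded when the call began, along the tool's axes at that moment; what a row does not reach only later rows make up. A row lasts 1/8 s, in which the tool goes at most 62.5 mm and 10.7 degrees, less where a joint would pass 70% of its speed; a pose out of reach is approached as far as the arm can. Shift and turn numbers lie between -1 and 1, and a call with a number outside is refused. A call with a gripper value outside its range is refused whole. "fingers" is the opening, from 0 (shut) to 1 (fully open), set as the call begins (left out, the last holds). The fingers move at their own pace and stop on an object; "force" is the grip in N (left out, the last holds). Time passes only in rows, so rows that repeat a pose let the fingers close, or fill a call up. It gives the time, the measured TCP pose, the force, the opening and the grip force at its end, in the units of the state.
- arm.sense(): the state, without advancing time (a new reading comes with each control period).
- eyes.grab_frame(name): name is "side" or "top" or "wrist"; returns the picture (384x512x3 uint8, red, green, blue); there is no depth.
- eyes.get_calibration(name): a dict with "K" (3x3 intrinsics, pixels), "R" (3x3) and "t" (3): a world point X has camera coordinates R X + t; the wrist camera has in their place "tool_from_camera" (4x4, takes a point from camera to tool coordinates, whose origin is the TCP and whose axes are the flange's). Camera axes: x right, y down, z forward; pixel columns grow to the right and rows downward; lengths in mm; the calibration is good to about 2 mm. The wrist camera is an equidistant fisheye: a pixel r from the principal point sees the ray r / f radians off the axis. A picture is of the moment at which its call begins: read the wrist's pose just before it. get_calibration takes no time and is no camera call.
- order.sign_off(): hands the job in; it is judged then, once.
The state is a dict: "clock": time; "qpos": joint angles; "qd": joint speeds; "joint_torque": joint torques, N m; "position": TCP position; "tool_rot": TCP orientation; "ft_force": force on the tool from outside, world axes, zero at the start; "wrist_torque": the same for the moment, N m; "width": opening from 0.0 (shut) to 1.0 (fully open); "grip_force": force on a finger pad.
Only numpy, scipy, OpenCV 4.12 (cv2) and the standard library are available. Lean on these libraries where they do the work, as an engineer would, in place of code of your own. Each camera call takes 0.05 s, during which the arm holds its last target. There are 200 camera calls.

### The job

Four terracotta jars and their four lids stand mixed up on the potter's bench. Pick up each lid by its grip and set it gently, without dropping it, on the jar of its own shape and size, so that it sits level and fully down with the raised part underneath it inside the mouth, centred, and with the edges of the square and oblong lids in line with their jars. Any order will do; leave the jars standing where they are and do not disturb the mug and the brush.

Things in the scene. Friction and masses are not known exactly. Their poses are not given: they have to be found in the camera images.
- big_jar: Large round jar, open at the top, bare terracotta: outside diameter 96 mm, mouth 84 mm inside, walls 6 mm, height 72 mm. Origin: centre of its underside, z up. Loose; 0.3 to 0.7 kg.
- small_jar: Small round jar, open at the top, bare terracotta: outside diameter 68 mm, mouth 56 mm inside, walls 6 mm, height 66 mm. Origin: centre of its underside, z up. Loose; 0.3 to 0.7 kg.
- square_jar: Square box jar, open at the top, bare terracotta: 84 x 84 mm outside, mouth 72 x 72 mm, walls 6 mm, height 60 mm; x and y along its sides. Origin: centre of its underside, z up. Loose; 0.3 to 0.7 kg.
- oblong_jar: Oblong box jar, open at the top, bare terracotta: 110 mm (its x) by 76 mm (its y) outside, mouth 98 x 64 mm, walls 6 mm, height 54 mm. Origin: centre of its underside, z up. Loose; 0.3 to 0.7 kg.
- big_lid: Lid of the large round jar, terracotta disc of diameter 100 mm, with a round upright knob 28 mm across and 24 mm tall at its centre; boss diameter 68 mm. Origin: centre of the underside of the boss (raised part that drops into the mouth), z up: boss z 0-10 mm, plate 10-18 mm, grip 18-42 mm. About 0.16 kg.
- small_lid: Lid of the small round jar, terracotta disc of diameter 72 mm, with a round upright knob 22 mm across and 24 mm tall at its centre; boss diameter 40 mm. Origin: centre of the underside of the boss (raised part that drops into the mouth), z up: boss z 0-10 mm, plate 10-18 mm, grip 18-42 mm. About 0.1 kg.
- square_lid: Lid of the square jar, terracotta plate 88 x 88 mm (sides along its x and y), with an upright bar grip at its centre, 44 mm long along x, 16 mm thick in y, 24 mm tall; boss 56 x 56 mm. Origin: centre of the underside of the boss (raised part that drops into the mouth), z up: boss z 0-10 mm, plate 10-18 mm, grip 18-42 mm. It fits at any quarter turn. About 0.16 kg.
- oblong_lid: Lid of the oblong jar, terracotta plate 114 mm (x) by 80 mm (y), with an upright bar grip at its centre, 50 mm long along x, 16 mm thick in y, 24 mm tall; boss 82 x 48 mm. Origin: centre of the underside of the boss (raised part that drops into the mouth), z up: boss z 0-10 mm, plate 10-18 mm, grip 18-42 mm. It fits either way round, its x along the jar's x. About 0.18 kg.
- mug: Bystander: a blue glazed mug with a handle, 80 mm across, 85 mm tall, standing at the left of the work. Origin: centre of its underside.
- brush: Bystander: a brush lying flat at the right of the work, pointing away from the robot. Origin: the middle of its underside.
Mind the look-alikes: they are no part of the job. What is shaped like the oblong_lid but green is not meant.

How it is judged (in metres and radians):
At the end, for the whole second after the job is handed in: Every lid lies on its own jar: origin within 12 mm of the jar's axis, within 4 mm of its fully seated height, lid and jar tilted less than 0.08 rad, square and oblong lids turned less than 0.22 rad from their jars' sides; all released and at rest (below 0.02 m/s) (z of big_lid in the frame of big_jar between 0.058 and 0.066 m and horizontal distance between big_lid and big_jar below 0.012 m and angle between each of big_lid, big_jar, small_lid, small_jar, square_lid, square_jar, oblong_lid, oblong_jar's own z axis and vertical below 0.08 rad and linear speed of each of big_lid, big_jar, small_lid, small_jar, square_lid, square_jar, oblong_lid, oblong_jar below 0.02 m/s and z of small_lid in the frame of small_jar between 0.052 and 0.06 m and horizontal distance between small_lid and small_jar below 0.012 m and z of square_lid in the frame of square_jar between 0.046 and 0.054 m and horizontal distance between square_lid and square_jar below 0.012 m and (angle between the x axis of square_lid and the x axis of square_jar, either way round below 0.22 rad or angle between the x axis of square_lid and the y axis of square_jar, either way round below 0.22 rad) and z of oblong_lid in the frame of oblong_jar between 0.04 and 0.048 m and horizontal distance between oblong_lid and oblong_jar below 0.012 m and angle between the x axis of oblong_lid and the x axis of oblong_jar, either way round below 0.22 rad); the robot touches nothing.
It fails at once if a lid is dropped or thrown (faster than 0.6 m/s while the fingers do not hold it) ((contact force between the fingers and big_lid below 0.1 N and linear speed of big_lid above 0.6 m/s) or (contact force between the fingers and small_lid below 0.1 N and linear speed of small_lid above 0.6 m/s) or (contact force between the fingers and square_lid below 0.1 N and linear speed of square_lid above 0.6 m/s) or (contact force between the fingers and oblong_lid below 0.1 N and linear speed of oblong_lid above 0.6 m/s)).
It fails at once if a jar is shoved more than 40 mm or tipped (distance of any of big_jar, small_jar, square_jar, oblong_jar from where it was at the start of the episode above 0.04 m or angle between any of big_jar, small_jar, square_jar, oblong_jar's own z axis and vertical above 0.35 rad).
It fails at once if the mug or the brush is moved more than 30 mm (distance of any of mug, brush from where it was at the start of the episode above 0.03 m).
It also fails if it takes over 102 s, if anything falls off the work surface, if the arm or the gripper's body presses on something with over 40 N, if the wrist force passes 120 N, or if a joint passes its speed limit or range.

## Working session

There is one attempt and no reset: what is moved stays moved. The work goes in short steps, Python scripts to look and compute and a tool call to move; the robot and the scene stay as the last step left them, time stands still between calls to the robot, and variables do not carry over. Pictures are saved under pics/ and viewed, at most 14 in all, crops included, and the job is handed in when it is done.

Besides the shell and the picture viewer there is one more tool, called by a JSON object that holds its "fn" and its "kwargs", one argument or row to a line. jog_arm: Moves the arm, as the interface text tells. Its arguments: {"type":"object","properties":{"deltas":{"type":"array","items":{"type":"object","properties":{"dx":{"type":"number"},"dy":{"type":"number"},"dz":{"type":"number"},"twist":{"type":"number"}}}},"fingers":{"type":"number"},"force":{"type":"number"}},"required":["deltas"]}

```bash
mkdir -p pics; python3 - <<'E'
from workcell import arm, eyes
import cv2,numpy as np
s=arm.sense();print({k:np.round(v,3).tolist() for k,v in s.items()})
for n in("top","side"):
    cv2.imwrite(f"pics/{n}0.png",eyes.grab_frame(n)[:,:,::-1]); c=eyes.get_calibration(n);print(n,{k:np.round(v,4).tolist() for k,v in c.items()})
print(eyes.get_calibration("wrist"))
E
```

```text
{'clock': 0.0, 'qpos': [60.383, 12.676, 87.526, -0.0, 79.91, -7.225], 'qd': [-0.044, -0.094, 0.042, -0.051, 0.015, 0.038], 'joint_torque': [-0.001, -49.461, -38.737, 0.07, 0.057, -0.0], 'position': [237.757, 577.274, 188.331], 'tool_rot': [-179.89, -0.014, 157.608], 'ft_force': [0.555, -0.021, 0.623], 'wrist_torque': [-0.037, -0.021, 0.011], 'grip_force': 0.0, 'width': 1.004}
top {'K': [[375.1149, 0.0, 250.8757], [0.0, 375.1149, 186.7277], [0.0, 0.0, 1.0]], 'R': [[-0.0005, -1.0, 0.0011], [-0.9959, 0.0004, -0.0906], [0.0906, -0.0011, -0.9959]], 't': [-1.2649, 617.9842, 1264.2846]}
side {'K': [[458.8128, 0.0, 246.0287], [0.0, 458.8128, 187.3951], [0.0, 0.0, 1.0]], 'R': [[0.9322, -0.3614, -0.0198], [-0.2605, -0.6318, -0.7301], [0.2513, 0.6858, -0.6831]], 't': [-585.3415, 184.5127, 1215.0375]}
{'K': array([[297.31863964,   0.        , 256.11134858],
       [  0.        , 297.31863964, 191.49033486],
       [  0.        ,   0.        ,   1.        ]]), 'tool_from_camera': array([[-7.37139119e-04, -9.67939168e-01, -2.51183647e-01,
         6.88352633e+01],
       [ 9.99999718e-01, -7.49553638e-04, -4.62473828e-05,
         9.00348659e-02],
       [-1.43510963e-04, -2.51183610e-01,  9.67939447e-01,
        -1.93823145e+02],
       [ 0.00000000e+00,  0.00000000e+00,  0.00000000e+00,
         1.00000000e+00]])}
```

```bash
cd pics; python3 -c "
import cv2
for n in('top','side'):
    cv2.imwrite(n+'0b.png',cv2.resize(cv2.imread(n+'0.png'),(800,600),interpolation=cv2.INTER_CUBIC))"
```

```text
(no output)
```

View pics/top0b.png

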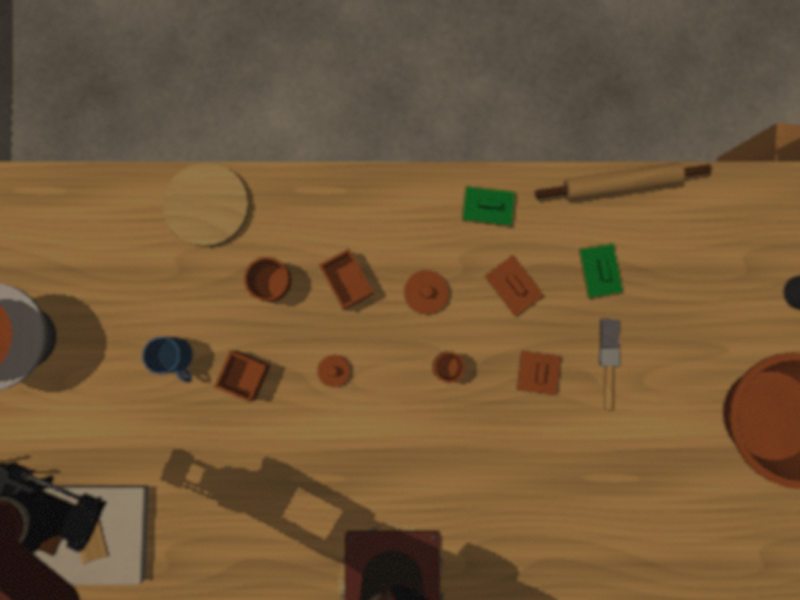

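View pics/side0b.png

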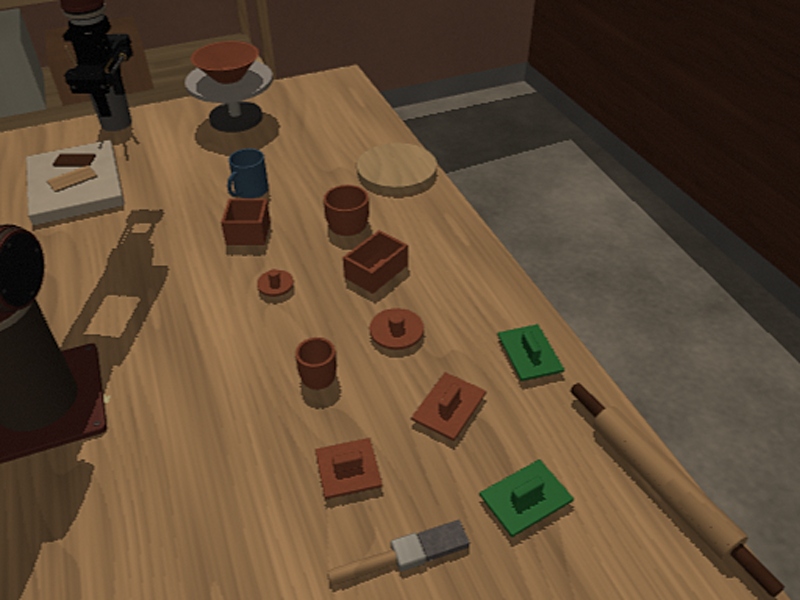

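The top view shows the jars at these 800x600 pixels: big (268,280), oblong (348,280), small (449,367), square (243,376). The lids are big (427,292), small (335,371), oblong (514,285), square (540,373). The side view agrees, and the lids stand upright on their bosses. Next I fit the known shapes to the colour masks in both views.

```bash
cat > fit.py <<'E'
import cv2,numpy as np
from scipy.optimize import minimize
from workcell import eyes
S=4
def circ(r):
    a=np.linspace(0,2*np.pi,48,endpoint=False);return np.c_[r*np.cos(a),r*np.sin(a)]
def rect(a,b): return np.array([[a,b],[-a,b],[-a,-b],[a,-b]])/2.
# parts: (outline, z0, z1)
M=dict(big_jar=[(circ(48),0,72)],small_jar=[(circ(34),0,66)],square_jar=[(rect(84,84),0,60)],oblong_jar=[(rect(110,76),0,54)],
 big_lid=[(circ(34),0,10),(circ(50),10,18),(circ(14),18,42)],small_lid=[(circ(20),0,10),(circ(36),10,18),(circ(11),18,42)],
 square_lid=[(rect(56,56),0,10),(rect(88,88),10,18),(rect(44,16),18,42)],oblong_lid=[(rect(82,48),0,10),(rect(114,80),10,18),(rect(50,16),18,42)])
def proj(c,X):
    p=(c["R"]@X.T).T+c["t"];return (p[:,:2]/p[:,2:])@np.diag([c["K"][0,0],c["K"][1,1]])+c["K"][:2,2]
def sil(name,p,c,shape,parts=None,z=0):
    m=np.zeros((shape[0]*S,shape[1]*S),np.uint8);co,si=np.cos(p[2]),np.sin(p[2]);R=np.array([[co,si],[-si,co]])
    for o,z0,z1 in M[name]:
        q=o@R+p[:2];X=np.r_[np.c_[q,0*q[:,0]+z0+z],np.c_[q,0*q[:,0]+z1+z]]
        h=cv2.convexHull(((proj(c,X)+.5)*S*16).astype(np.int32));cv2.fillConvexPoly(m,h,255,shift=4)
    return cv2.resize(m,(shape[1],shape[0]),interpolation=cv2.INTER_AREA)/255.
def mask(im):
    h=cv2.cvtColor(im,cv2.COLOR_RGB2HSV).astype(int);H,s,v=h[...,0],h[...,1],h[...,2]
    return (((H<=11)|(H>172))&(s>100)&(v>25)).astype(float)
def topxy(u,v,z):
    c=eyes.get_calibration("top");d=c["R"].T@np.array([(u-c["K"][0,2])/c["K"][0,0],(v-c["K"][1,2])/c["K"][1,1],1.]);o=-c["R"].T@c["t"]
    return (o+d*(z-o[2])/d[2])[:2]
def fit(name,guess,ms,cams,z=0,yaws=None):
    best=None
    if yaws is None: yaws=[0] if 'big' in name or 'small' in name else np.radians([0,30,60,90,120,150] if 'oblong' in name else [0,30,60])
    W=[]
    for m,c in zip(ms,cams):
        u,v=proj(c,np.array([[*guess[:2],30.]]))[0].astype(int);w=np.zeros_like(m);w[max(v-32,0):v+32,max(u-32,0):u+32]=1
        lab=cv2.connectedComponents((m*w).astype(np.uint8))[1]; l=np.bincount(lab[lab>0]).argmax() if lab.any() else 0
        W.append((w,(lab==l)*1. if l else m*0))
    def cost(p): return sum((abs(sil(name,p,c,w.shape,z=z)-mm)*w).sum() for (w,mm),c in zip(W,cams))
    for y in yaws:
        r=minimize(cost,[*guess[:2],y],method="Nelder-Mead",options=dict(initial_simplex=[[*guess[:2],y],[guess[0]+10,guess[1],y],[guess[0],guess[1]+10,y],[*guess[:2],y+.35]],xatol=.01,fatol=.01))
        if best is None or r.fun<best.fun: best=r
    return best,[mm.sum() for _,mm in W]
E
cat > f1.py <<'E'
from fit import *
G=dict(big_jar=(268,280,50),oblong_jar=(348,280,40),small_jar=(449,367,50),square_jar=(243,376,40),big_lid=(427,292,15),small_lid=(335,371,15),oblong_lid=(514,285,15),square_lid=(540,373,15))
ims=[cv2.imread(f"pics/{n}0.png")[:,:,::-1] for n in("top","side")];cams=[eyes.get_calibration(n) for n in("top","side")]
ms=[mask(np.ascontiguousarray(i)) for i in ims];out=[i.copy() for i in ims]
for n,(u,v,z) in G.items():
    g=topxy(u/1.5625,v/1.5625,z)
    r,a=fit(n,g,ms,cams);rs=[fit(n,r.x[:2],[m],[c],yaws=[r.x[2]])[0].x for m,c in zip(ms,cams)]
    print(n,np.round(r.x[:2],1),round(np.degrees(r.x[2]),1),round(r.fun),a,[np.round([*(q[:2]-r.x[:2]),np.degrees(q[2]-r.x[2])],1).tolist() for q in rs])
    for i,c in enumerate(cams):
        k=(sil(n,r.x,c,ms[0].shape)>.5).astype(np.uint8);cs,_=cv2.findContours(k,0,2);out[i]=cv2.drawContours(np.ascontiguousarray(out[i]),cs,-1,(0,255,255),1)
a=cv2.resize(out[0][140:265,80:380],(800,333));b=cv2.resize(out[1][110:330,130:330],(293,266));b=cv2.resize(out[1][110:330,130:330],(293,266))
cv2.imwrite("pics/fit.png",np.vstack([a,np.hstack([b,cv2.resize((ms[0]*255).astype(np.uint8)[140:265,80:380],(507,266))[...,None].repeat(3,2)])])[:,:,::-1])
E
python3 f1.py
```

```text
big_jar [644.6 270.3] 2.5 289 [np.float64(584.0), np.float64(786.0)] [[-1.7, -2.4, 9.1], [0.9, 2.9, 6.2]]
oblong_jar [646.4  97.3] 209.9 154 [np.float64(659.0), np.float64(1095.0)] [[0.0, 0.0, 0.0], [-0.3, -0.5, -0.4]]
small_jar [ 456.2 -120.4] -2.7 199 [np.float64(278.0), np.float64(707.0)] [[0.0, 0.0, 0.0], [0.2, 1.1, 3.8]]
square_jar [436.  320.4] 69.2 177 [np.float64(644.0), np.float64(831.0)] [[0.5, 1.1, 1.6], [-0.0, -0.2, -0.4]]
big_lid [619.3 -78.6] 7.8 133 [np.float64(577.0), np.float64(728.0)] [[0.8, 0.8, 4.0], [0.2, -1.1, 3.4]]
small_lid [447.4 128.3] -9.1 737 [np.float64(295.0), np.float64(328.0)] [[-0.1, 0.1, -0.1], [130.0, 200.0, -561.5]]
oblong_lid [ 634.6 -273.8] 36.8 185 [np.float64(669.0), np.float64(1136.0)] [[0.0, 0.0, 0.0], [-0.2, -0.9, -0.5]]
square_lid [ 441. -325.] -8.0 178 [np.float64(581.0), np.float64(1199.0)] [[1.5, 1.2, -0.9], [-0.0, -0.1, 0.0]]
```

View pics/fit.png

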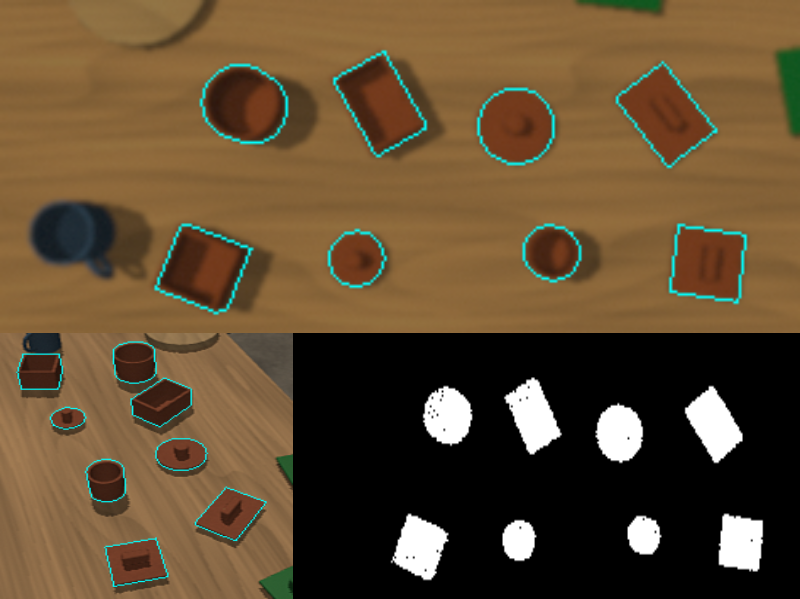

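The fits match the outlines to about 2 mm in both views. One exception is the small lid's single-camera side refit, which diverged because its side mask leaked. Its top-view fit overlays well in both pictures. Next is a small planning helper.

```bash
cat > plan.py <<'E'
import sys,numpy as np
from workcell import arm
s=arm.sense();p=np.array(s["position"]);yaw=s["tool_rot"][2]
tx,ty,tz,tyaw=map(float,sys.argv[1:5]);c,n=np.cos(np.radians(yaw)),np.sin(np.radians(yaw))
d=np.array([tx,ty,tz])-p;D=np.array([c*d[0]+n*d[1],n*d[0]-c*d[1],-d[2]]);tw=-((tyaw-yaw+180)%360-180)
print("at",p.round(1),round(yaw,1),"delta",D.round(1),"twist",round(tw,1))
k=int(np.ceil(max(np.linalg.norm(D)/62.5,abs(tw)/10.7)*1.35)) ;print("rows needed",k)
E
python3 plan.py 447.4 128.3 100 157.6
```

```text
at [237.8 577.3 188.5] 157.6 delta [-364.9 -335.3   88.5] twist 0.0
rows needed 11
```

The manual's scale: shifts go in shares of 750 mm and turns go in shares of 90 degrees. Converting my numbers, -300 mm / 750 = -0.4, -237 mm / 750 = -0.316.

{"fn": "jog_arm", "kwargs": {
  "deltas": [
    {"dx": -0.024,"dy": -0.0227},
    {"dx": -0.0667,"dy": -0.0613},
    {"dx": -0.12,"dy": -0.1107},
    {"dx": -0.176,"dy": -0.1613},
    {"dx": -0.232,"dy": -0.2133,"dz": 0.0133},
    {"dx": -0.288,"dy": -0.264,"dz": 0.0333},
    {"dx": -0.344,"dy": -0.316,"dz": 0.0533},
    {"dx": -0.4,"dy": -0.3667,"dz": 0.0733}
  ],
  "fingers": 0.6
}}

```text
$.deltas[0]: bad value
```

Converted, -65 mm / 750 = -0.0867, -62 mm / 750 = -0.0827.

{"fn": "jog_arm", "kwargs": {
  "deltas": [
    {"dx": -0.0467,"dy": -0.0427,"dz": 0.0187},
    {"dx": -0.0707,"dy": -0.0653,"dz": 0.032},
    {"dx": -0.0827,"dy": -0.076,"dz": 0.04},
    {"dx": -0.0867,"dy": -0.08,"dz": 0.0453},
    {"dx": -0.0867,"dy": -0.08,"dz": 0.0453},
    {"dx": -0.0867,"dy": -0.08,"dz": 0.0453},
    {"dx": -0.0867,"dy": -0.08,"dz": 0.0453},
    {"dx": -0.0867,"dy": -0.08,"dz": 0.0453}
  ]
}}

```text
$.deltas[0]: bad value
```

```bash
python3 plan.py 447.4 128.3 21 157.6; python3 - <<'E'
from workcell import eyes
import cv2
cv2.imwrite("pics/w1.png",eyes.grab_frame("wrist")[:,:,::-1])
E
```

```text
at [237.8 577.3 188.5] 157.6 delta [-364.9 -335.3  167.5] twist 0.0
rows needed 12
```

View pics/w1.png

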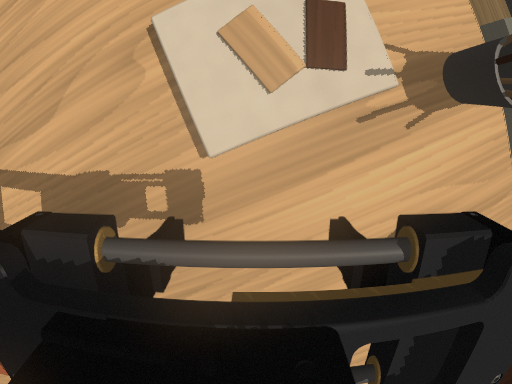

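Both moves were refused because every row needs all four numbers. The picture is therefore still the start view, showing the white board and the gripper. I'm resending with full rows.

Converted, -300 mm / 750 = -0.4, -237 mm / 750 = -0.316.

{"fn": "jog_arm", "kwargs": {
  "deltas": [
    {"dx": -0.024,"dy": -0.0227,"dz": 0,"twist": 0},
    {"dx": -0.0667,"dy": -0.0613,"dz": 0,"twist": 0},
    {"dx": -0.12,"dy": -0.1107,"dz": 0,"twist": 0},
    {"dx": -0.176,"dy": -0.1613,"dz": 0,"twist": 0},
    {"dx": -0.232,"dy": -0.2133,"dz": 0.0133,"twist": 0},
    {"dx": -0.288,"dy": -0.264,"dz": 0.0333,"twist": 0},
    {"dx": -0.344,"dy": -0.316,"dz": 0.0533,"twist": 0},
    {"dx": -0.4,"dy": -0.3667,"dz": 0.0733,"twist": 0}
  ],
  "fingers": 0.6
}}

```text
clock: 1.15
position: [411.1, 207.6, 134.0]
tool_rot: [180.0, 0.0, 157.6]
ft_force: [1.0, 0.1, 0.0]
width: 0.603
grip_force: 0.0
```

Converted, -65 mm / 750 = -0.0867, -62 mm / 750 = -0.0827.

{"fn": "jog_arm", "kwargs": {
  "deltas": [
    {"dx": -0.0467,"dy": -0.0427,"dz": 0.0187,"twist": 0},
    {"dx": -0.0707,"dy": -0.0653,"dz": 0.032,"twist": 0},
    {"dx": -0.0827,"dy": -0.076,"dz": 0.04,"twist": 0},
    {"dx": -0.0867,"dy": -0.08,"dz": 0.0453,"twist": 0},
    {"dx": -0.0867,"dy": -0.08,"dz": 0.0453,"twist": 0},
    {"dx": -0.0867,"dy": -0.08,"dz": 0.0453,"twist": 0},
    {"dx": -0.0867,"dy": -0.08,"dz": 0.0453,"twist": 0},
    {"dx": -0.0867,"dy": -0.08,"dz": 0.0453,"twist": 0}
  ]
}}

```text
clock: 2.15
position: [448.0, 129.5, 100.7]
tool_rot: [180.0, 0.0, 157.6]
ft_force: [-0.1, -0.6, 0.4]
width: 0.595
grip_force: 0.0
```

```bash
python3 plan.py 447.4 128.3 21 157.6; python3 - <<'E'
from workcell import eyes
import cv2
cv2.imwrite("pics/w2.png",eyes.grab_frame("wrist")[:,:,::-1])
E
```

```text
at [448.  129.5 100.7] 157.6 delta [ 0.1 -1.3 79.7] twist 0.0
rows needed 2
```

View pics/w2.png

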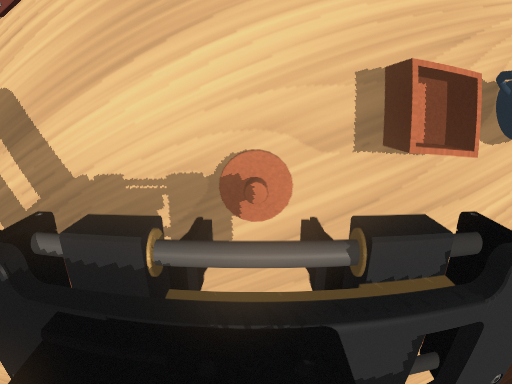

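The small lid's knob sits at pixel (257,190), which is about 3 mm from the TCP axis, so the fit holds. Descending to grip.

Converted, 79 mm / 750 = 0.1053, 75 mm / 750 = 0.1.

{"fn": "jog_arm", "kwargs": {
  "deltas": [
    {"dx": 0.0013,"dy": 0,"dz": 0.02,"twist": 0},
    {"dx": 0.0013,"dy": 0,"dz": 0.0467,"twist": 0},
    {"dx": 0.0013,"dy": 0,"dz": 0.0733,"twist": 0},
    {"dx": 0.0013,"dy": 0,"dz": 0.0907,"twist": 0},
    {"dx": 0.0013,"dy": 0,"dz": 0.1,"twist": 0},
    {"dx": 0.0013,"dy": 0,"dz": 0.1053,"twist": 0},
    {"dx": 0.0013,"dy": 0,"dz": 0.1053,"twist": 0},
    {"dx": 0.0013,"dy": 0,"dz": 0.1053,"twist": 0}
  ]
}}

```text
clock: 3.2
position: [447.6, 129.5, 22.0]
tool_rot: [180.0, 0.1, 157.6]
ft_force: [0.3, -0.3, -0.3]
width: 0.6
grip_force: 0.0
```

{"fn": "jog_arm", "kwargs": {
  "deltas": [
    {"dx": 0,"dy": 0,"dz": 0,"twist": 0},
    {"dx": 0,"dy": 0,"dz": 0,"twist": 0},
    {"dx": 0,"dy": 0,"dz": 0,"twist": 0},
    {"dx": 0,"dy": 0,"dz": 0,"twist": 0},
    {"dx": 0,"dy": 0,"dz": 0,"twist": 0},
    {"dx": 0,"dy": 0,"dz": 0,"twist": 0},
    {"dx": 0,"dy": 0,"dz": 0,"twist": 0},
    {"dx": 0,"dy": 0,"dz": 0,"twist": 0}
  ],
  "fingers": 0,
  "force": 20
}}

```text
clock: 4.2
position: [447.0, 129.5, 21.4]
tool_rot: [180.0, -0.0, 157.6]
ft_force: [0.1, -0.2, -0.8]
width: 0.007
grip_force: 0.0
```

Converted, -120 mm / 750 = -0.16, -117 mm / 750 = -0.156.

{"fn": "jog_arm", "kwargs": {
  "deltas": [
    {"dx": 0,"dy": 0,"dz": -0.0053,"twist": 0},
    {"dx": 0,"dy": 0,"dz": -0.016,"twist": 0},
    {"dx": 0,"dy": 0,"dz": -0.04,"twist": 0},
    {"dx": 0,"dy": 0,"dz": -0.0733,"twist": 0},
    {"dx": 0,"dy": 0,"dz": -0.1133,"twist": 0},
    {"dx": 0,"dy": 0,"dz": -0.14,"twist": 0},
    {"dx": 0,"dy": 0,"dz": -0.156,"twist": 0},
    {"dx": 0,"dy": 0,"dz": -0.16,"twist": 0}
  ]
}}

```text
clock: 5.2
position: [447.5, 129.5, 142.3]
tool_rot: [180.0, 0.1, 157.6]
ft_force: [-0.1, 0.2, -0.1]
width: 0.008
grip_force: 0.0
```

```bash
python3 plan.py 456.2 -120.4 140 157.6
```

```text
at [447.5 129.5 142.3] 157.6 delta [-103.3 -227.8    2.3] twist 0.0
rows needed 6
```

The fingers shut fully, so the grip missed. I'll look before going on.

```bash
python3 - <<'E'
from workcell import eyes,arm
import cv2,numpy as np
print(arm.sense()["position"])
w=eyes.grab_frame("wrist");cv2.imwrite("pics/wraw.png",w[:,:,::-1]);t=eyes.grab_frame("side")
cv2.imwrite("pics/w3.png",np.hstack([w[:,:,::-1][:384,100:400],cv2.resize(t[100:340,120:320,::-1],(320,384))]))
E
```

```text
[447.46744234 129.54536367 142.2842347 ]
```

View pics/w3.png

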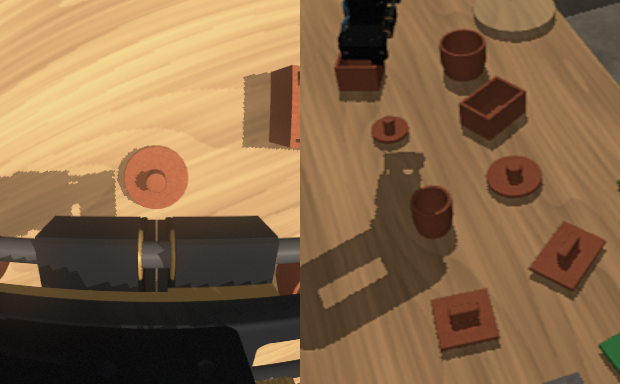

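```bash
python3 - <<'E'
from fit import *
from workcell import arm
P=np.array(arm.sense()["position"]);print(P, np.round(arm.sense()["qpos"],2))
out=[]
for n in("top","side"):
    c=eyes.get_calibration(n);im=np.ascontiguousarray(eyes.grab_frame(n)[:,:,::-1]);u=proj(c,np.array([P,[447.4,128.3,42]]))
    print(n,u)
    k=4;x0,y0=(u[0]-[50,65]).astype(int);cr=cv2.resize(im[y0:y0+130,x0:x0+100],(400,520),interpolation=cv2.INTER_CUBIC)
    for q,col in zip(u,((0,255,255),(255,255,0))): cv2.drawMarker(cr,tuple(((q-[x0,y0]+.5)*k).astype(int)),col,cv2.MARKER_CROSS,14,1)
    out.append(cr)
cv2.imwrite("pics/chk.png",np.hstack(out))
E
```

```text
[446.85278482 129.43781944 141.23204605] [  6.43  -7.4  113.51   0.    73.91 -61.18]
top [[208.73718626 238.36441434]
 [212.34249214 236.82852603]]
side [[170.10540481 146.79755983]
 [174.73746149 172.92325633]]
```

View pics/chk.png

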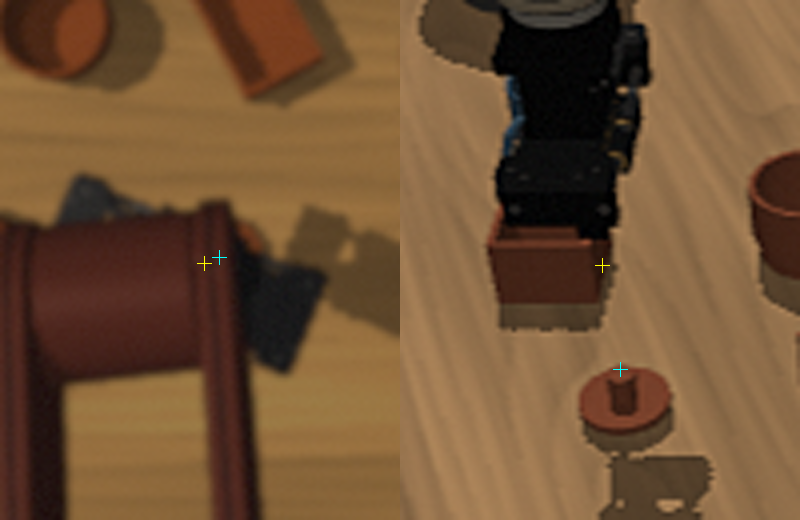

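The lid is undisturbed: side crop knob at (622,378), wrist view (257,182). In the views the fingers seem to end some 25–40 mm above the reported TCP. I'll check that by touching bare table gently with shut fingers at about (447,30).

Converted, 126 mm / 750 = 0.168, 122 mm / 750 = 0.1627.

{"fn": "jog_arm", "kwargs": {
  "deltas": [
    {"dx": -0.0053,"dy": -0.0133,"dz": 0.0133,"twist": 0},
    {"dx": -0.0213,"dy": -0.0507,"dz": 0.04,"twist": 0},
    {"dx": -0.0373,"dy": -0.0907,"dz": 0.08,"twist": 0},
    {"dx": -0.048,"dy": -0.1173,"dz": 0.12,"twist": 0},
    {"dx": -0.0507,"dy": -0.1227,"dz": 0.1493,"twist": 0},
    {"dx": -0.0507,"dy": -0.1227,"dz": 0.1627,"twist": 0},
    {"dx": -0.0507,"dy": -0.1227,"dz": 0.168,"twist": 0},
    {"dx": -0.0507,"dy": -0.1227,"dz": 0.168,"twist": 0}
  ]
}}

```text
clock: 6.4
position: [447.3, 30.1, 15.7]
tool_rot: [180.0, 0.0, 157.6]
ft_force: [0.3, -0.2, 0.2]
width: 0.002
grip_force: 0.0
```

```bash
python3 - <<'E'
from fit import *
from workcell import arm
s=arm.sense();P=np.array(s["position"]);print(P,s["ft_force"],arm.pinch_z)
c=eyes.get_calibration("side");im=np.ascontiguousarray(eyes.grab_frame("side")[:,:,::-1]);u=proj(c,np.array([P,P*[1,1,0]]))
k=6;x0,y0=(u[0]-[45,60]).astype(int);cr=cv2.resize(im[y0:y0+90,x0:x0+90],(540,540),interpolation=cv2.INTER_CUBIC)
for q in u: cv2.drawMarker(cr,tuple(((q-[x0,y0]+.5)*k).astype(int)),(0,255,255),cv2.MARKER_CROSS,14,1)
cv2.imwrite("pics/chk2.png",cr)
E
```

```text
[447.33830202  30.11981055  15.6674504 ] [ 0.27575174 -0.18542169  0.17962315] 18.700000000000003
```

View pics/chk2.png

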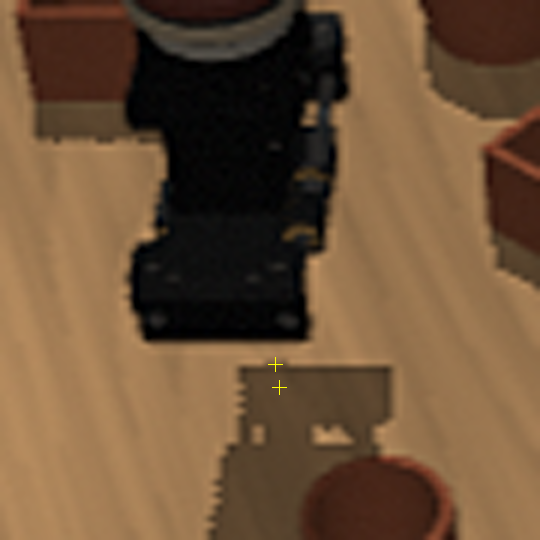

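At reported z=15.7 the gripper body ends at crop row 340, above the predicted TCP row 365. The real fingertips are therefore clearly higher than reported. I'll descend step by step, watching the force.

Converted, 20 mm / 750 = 0.0267, 18 mm / 750 = 0.024.

{"fn": "jog_arm", "kwargs": {
  "deltas": [
    {"dx": 0,"dy": 0,"dz": 0.004,"twist": 0},
    {"dx": 0,"dy": 0,"dz": 0.008,"twist": 0},
    {"dx": 0,"dy": 0,"dz": 0.0133,"twist": 0},
    {"dx": 0,"dy": 0,"dz": 0.0187,"twist": 0},
    {"dx": 0,"dy": 0,"dz": 0.024,"twist": 0},
    {"dx": 0,"dy": 0,"dz": 0.0267,"twist": 0},
    {"dx": 0,"dy": 0,"dz": 0.0267,"twist": 0},
    {"dx": 0,"dy": 0,"dz": 0.0267,"twist": 0}
  ]
}}

```text
clock: 7.45
position: [447.2, 29.9, -4.5]
tool_rot: [180.0, 0.0, 157.6]
ft_force: [0.1, -0.2, 0.6]
width: 0.007
grip_force: 0.0
```

Converted, 6 mm / 750 = 0.008, 5 mm / 750 = 0.0067.

{"fn": "jog_arm", "kwargs": {
  "deltas": [
    {"dx": 0,"dy": 0,"dz": 0.0013,"twist": 0},
    {"dx": 0,"dy": 0,"dz": 0.0027,"twist": 0},
    {"dx": 0,"dy": 0,"dz": 0.0053,"twist": 0},
    {"dx": 0,"dy": 0,"dz": 0.0067,"twist": 0},
    {"dx": 0,"dy": 0,"dz": 0.008,"twist": 0},
    {"dx": 0,"dy": 0,"dz": 0.008,"twist": 0},
    {"dx": 0,"dy": 0,"dz": 0.008,"twist": 0},
    {"dx": 0,"dy": 0,"dz": 0.008,"twist": 0}
  ]
}}

```text
clock: 8.45
position: [447.2, 29.9, -10.5]
tool_rot: [180.0, 0.0, 157.6]
ft_force: [-0.2, -1.3, -0.1]
width: 0.006
grip_force: 0.0
```

Converted, 5 mm / 750 = 0.0067, 4 mm / 750 = 0.0053.

{"fn": "jog_arm", "kwargs": {
  "deltas": [
    {"dx": 0,"dy": 0,"dz": 0.0013,"twist": 0},
    {"dx": 0,"dy": 0,"dz": 0.0027,"twist": 0},
    {"dx": 0,"dy": 0,"dz": 0.004,"twist": 0},
    {"dx": 0,"dy": 0,"dz": 0.0053,"twist": 0},
    {"dx": 0,"dy": 0,"dz": 0.0067,"twist": 0},
    {"dx": 0,"dy": 0,"dz": 0.0067,"twist": 0},
    {"dx": 0,"dy": 0,"dz": 0.0067,"twist": 0},
    {"dx": 0,"dy": 0,"dz": 0.0067,"twist": 0}
  ]
}}

```text
clock: 9.45
position: [447.2, 29.9, -15.5]
tool_rot: [180.0, 0.0, 157.6]
ft_force: [0.2, 0.0, 0.2]
width: 0.003
grip_force: 0.0
```

Converted, 4 mm / 750 = 0.0053, 3 mm / 750 = 0.004.

{"fn": "jog_arm", "kwargs": {
  "deltas": [
    {"dx": 0,"dy": 0,"dz": 0.0013,"twist": 0},
    {"dx": 0,"dy": 0,"dz": 0.0027,"twist": 0},
    {"dx": 0,"dy": 0,"dz": 0.004,"twist": 0},
    {"dx": 0,"dy": 0,"dz": 0.004,"twist": 0},
    {"dx": 0,"dy": 0,"dz": 0.0053,"twist": 0},
    {"dx": 0,"dy": 0,"dz": 0.0053,"twist": 0},
    {"dx": 0,"dy": 0,"dz": 0.0053,"twist": 0},
    {"dx": 0,"dy": 0,"dz": 0.0053,"twist": 0}
  ]
}}

```text
clock: 10.45
position: [447.1, 29.9, -19.5]
tool_rot: [180.0, 0.0, 157.6]
ft_force: [-0.5, 1.1, -0.3]
width: 0.004
grip_force: 0.0
```

Converted, 4 mm / 750 = 0.0053, 3 mm / 750 = 0.004.

{"fn": "jog_arm", "kwargs": {
  "deltas": [
    {"dx": 0,"dy": 0,"dz": 0.0013,"twist": 0},
    {"dx": 0,"dy": 0,"dz": 0.0027,"twist": 0},
    {"dx": 0,"dy": 0,"dz": 0.004,"twist": 0},
    {"dx": 0,"dy": 0,"dz": 0.004,"twist": 0},
    {"dx": 0,"dy": 0,"dz": 0.0053,"twist": 0},
    {"dx": 0,"dy": 0,"dz": 0.0053,"twist": 0},
    {"dx": 0,"dy": 0,"dz": 0.0053,"twist": 0},
    {"dx": 0,"dy": 0,"dz": 0.0053,"twist": 0}
  ]
}}

```text
clock: 11.45
position: [447.2, 29.9, -23.5]
tool_rot: [180.0, 0.0, 157.6]
ft_force: [-0.3, 0.4, 0.1]
width: 0.006
grip_force: 0.0
```

```bash
python3 - <<'E'
from fit import *
c=eyes.get_calibration("side");im=eyes.grab_frame("side")[:,:,::-1];w=eyes.grab_frame("wrist")[:,:,::-1]
u=proj(c,np.array([[447,30,0.]]))[0];x0,y0=(u-[35,55]).astype(int)
cv2.imwrite("pics/chk3.png",np.hstack([cv2.resize(im[y0:y0+70,x0:x0+70],(400,400),interpolation=cv2.INTER_CUBIC),cv2.resize(w[150:300,180:330],(400,400))]))
E
```

```text
(no output)
```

View pics/chk3.png

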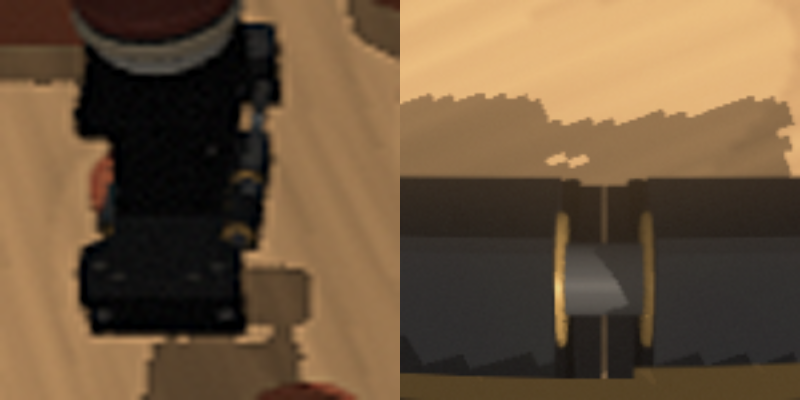

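The side view shows the body's shadow has closed to about 10 px, which puts the body roughly 63 mm above the table. The tips, 70 mm below the body, should be close to touching. I'll go on in small steps.

Converted, 3 mm / 750 = 0.004, 2.5 mm / 750 = 0.0033.

{"fn": "jog_arm", "kwargs": {
  "deltas": [
    {"dx": 0,"dy": 0,"dz": 0.0007,"twist": 0},
    {"dx": 0,"dy": 0,"dz": 0.0013,"twist": 0},
    {"dx": 0,"dy": 0,"dz": 0.002,"twist": 0},
    {"dx": 0,"dy": 0,"dz": 0.0027,"twist": 0},
    {"dx": 0,"dy": 0,"dz": 0.0033,"twist": 0},
    {"dx": 0,"dy": 0,"dz": 0.004,"twist": 0},
    {"dx": 0,"dy": 0,"dz": 0.004,"twist": 0},
    {"dx": 0,"dy": 0,"dz": 0.004,"twist": 0}
  ]
}}

```text
clock: 12.55
position: [447.1, 29.9, -26.6]
tool_rot: [180.0, -0.0, 157.6]
ft_force: [0.8, 0.5, 0.6]
width: 0.004
grip_force: 0.0
```

Converted, 3 mm / 750 = 0.004, 2.5 mm / 750 = 0.0033.

{"fn": "jog_arm", "kwargs": {
  "deltas": [
    {"dx": 0,"dy": 0,"dz": 0.0007,"twist": 0},
    {"dx": 0,"dy": 0,"dz": 0.0013,"twist": 0},
    {"dx": 0,"dy": 0,"dz": 0.002,"twist": 0},
    {"dx": 0,"dy": 0,"dz": 0.0027,"twist": 0},
    {"dx": 0,"dy": 0,"dz": 0.0033,"twist": 0},
    {"dx": 0,"dy": 0,"dz": 0.004,"twist": 0},
    {"dx": 0,"dy": 0,"dz": 0.004,"twist": 0},
    {"dx": 0,"dy": 0,"dz": 0.004,"twist": 0}
  ]
}}

```text
clock: 13.55
position: [447.1, 29.9, -29.6]
tool_rot: [-180.0, -0.0, 157.6]
ft_force: [0.3, 0.6, -0.8]
width: -0.0
grip_force: 0.0
```

Converted, 4 mm / 750 = 0.0053, 3.5 mm / 750 = 0.0047.

{"fn": "jog_arm", "kwargs": {
  "deltas": [
    {"dx": 0,"dy": 0,"dz": 0.0007,"twist": 0},
    {"dx": 0,"dy": 0,"dz": 0.0013,"twist": 0},
    {"dx": 0,"dy": 0,"dz": 0.0027,"twist": 0},
    {"dx": 0,"dy": 0,"dz": 0.004,"twist": 0},
    {"dx": 0,"dy": 0,"dz": 0.0047,"twist": 0},
    {"dx": 0,"dy": 0,"dz": 0.0053,"twist": 0},
    {"dx": 0,"dy": 0,"dz": 0.0053,"twist": 0},
    {"dx": 0,"dy": 0,"dz": 0.0053,"twist": 0}
  ]
}}

```text
clock: 14.55
position: [447.1, 29.9, -32.8]
tool_rot: [-180.0, -0.0, 157.6]
ft_force: [-4.7, -0.5, 10.7]
width: 0.005
grip_force: 5.4
```

Converted, 4 mm / 750 = 0.0053, 3.5 mm / 750 = 0.0047.

{"fn": "jog_arm", "kwargs": {
  "deltas": [
    {"dx": 0,"dy": 0,"dz": 0.0007,"twist": 0},
    {"dx": 0,"dy": 0,"dz": 0.0013,"twist": 0},
    {"dx": 0,"dy": 0,"dz": 0.0027,"twist": 0},
    {"dx": 0,"dy": 0,"dz": 0.004,"twist": 0},
    {"dx": 0,"dy": 0,"dz": 0.0047,"twist": 0},
    {"dx": 0,"dy": 0,"dz": 0.0053,"twist": 0},
    {"dx": 0,"dy": 0,"dz": 0.0053,"twist": 0},
    {"dx": 0,"dy": 0,"dz": 0.0053,"twist": 0}
  ]
}}

```text
clock: 15.55
position: [447.2, 29.9, -33.0]
tool_rot: [-179.9, -0.1, 157.7]
ft_force: [-24.6, 0.5, 57.0]
width: 0.006
grip_force: 28.6
```

Contact at reported z=-32.8, so the real tips are about 33 mm above the reported TCP. I'll grip with TCP z near -10 and check the finger width at each lid.

Converted, -98 mm / 750 = -0.1307, 91 mm / 750 = 0.1213.

{"fn": "jog_arm", "kwargs": {
  "deltas": [
    {"dx": 0,"dy": 0,"dz": -0.02,"twist": 0},
    {"dx": 0,"dy": 0,"dz": -0.0667,"twist": 0},
    {"dx": 0.0053,"dy": 0.0133,"dz": -0.1133,"twist": 0},
    {"dx": 0.02,"dy": 0.0493,"dz": -0.1307,"twist": 0},
    {"dx": 0.0373,"dy": 0.0907,"dz": -0.1307,"twist": 0},
    {"dx": 0.0467,"dy": 0.1147,"dz": -0.1307,"twist": 0},
    {"dx": 0.0493,"dy": 0.1213,"dz": -0.1307,"twist": 0},
    {"dx": 0.0493,"dy": 0.1213,"dz": -0.1307,"twist": 0}
  ],
  "fingers": 0.6
}}

```text
clock: 16.55
position: [447.4, 128.0, 60.2]
tool_rot: [-180.0, -0.0, 157.6]
ft_force: [-0.1, -0.9, -0.3]
width: 0.597
grip_force: 0.0
```

Converted, 71 mm / 750 = 0.0947, 69 mm / 750 = 0.092.

{"fn": "jog_arm", "kwargs": {
  "deltas": [
    {"dx": 0,"dy": 0,"dz": 0.0107,"twist": 0},
    {"dx": 0,"dy": 0,"dz": 0.0293,"twist": 0},
    {"dx": 0,"dy": 0,"dz": 0.0507,"twist": 0},
    {"dx": 0,"dy": 0,"dz": 0.0693,"twist": 0},
    {"dx": 0,"dy": 0,"dz": 0.0827,"twist": 0},
    {"dx": 0,"dy": 0,"dz": 0.092,"twist": 0},
    {"dx": 0,"dy": 0,"dz": 0.0947,"twist": 0},
    {"dx": 0,"dy": 0,"dz": 0.0947,"twist": 0}
  ]
}}

```text
clock: 17.55
position: [447.8, 128.2, -10.4]
tool_rot: [180.0, 0.0, 157.6]
ft_force: [-0.5, 0.3, -0.1]
width: 0.601
grip_force: 0.0
```

{"fn": "jog_arm", "kwargs": {
  "deltas": [
    {"dx": 0,"dy": 0,"dz": 0,"twist": 0},
    {"dx": 0,"dy": 0,"dz": 0,"twist": 0},
    {"dx": 0,"dy": 0,"dz": 0,"twist": 0},
    {"dx": 0,"dy": 0,"dz": 0,"twist": 0},
    {"dx": 0,"dy": 0,"dz": 0,"twist": 0},
    {"dx": 0,"dy": 0,"dz": 0,"twist": 0},
    {"dx": 0,"dy": 0,"dz": 0,"twist": 0},
    {"dx": 0,"dy": 0,"dz": 0,"twist": 0}
  ],
  "fingers": 0,
  "force": 20
}}

```text
clock: 18.55
position: [447.7, 128.2, -10.5]
tool_rot: [180.0, 0.0, 157.6]
ft_force: [0.1, -0.9, 1.5]
width: 0.244
grip_force: 20.0
```

Gripped, with width 0.244 or about 21 mm. Lifting and carrying it over the small jar.

Converted, -146 mm / 750 = -0.1947, -110 mm / 750 = -0.1467.

{"fn": "jog_arm", "kwargs": {
  "deltas": [
    {"dx": 0,"dy": 0,"dz": -0.0067,"twist": 0},
    {"dx": 0,"dy": 0,"dz": -0.0267,"twist": 0},
    {"dx": 0,"dy": 0,"dz": -0.0667,"twist": 0},
    {"dx": -0.0053,"dy": -0.0107,"dz": -0.1133,"twist": 0},
    {"dx": -0.0187,"dy": -0.0413,"dz": -0.14,"twist": 0},
    {"dx": -0.04,"dy": -0.088,"dz": -0.1467,"twist": 0},
    {"dx": -0.064,"dy": -0.1413,"dz": -0.1467,"twist": 0},
    {"dx": -0.088,"dy": -0.1947,"dz": -0.1467,"twist": 0}
  ]
}}

```text
clock: 19.55
position: [453.2, -33.2, 100.8]
tool_rot: [180.0, 0.1, 157.6]
ft_force: [1.1, -0.1, -1.1]
width: 0.244
grip_force: 20.0
```

Converted, -81 mm / 750 = -0.108, -76 mm / 750 = -0.1013.

{"fn": "jog_arm", "kwargs": {
  "deltas": [
    {"dx": -0.0213,"dy": -0.0453,"dz": 0,"twist": 0},
    {"dx": -0.0373,"dy": -0.08,"dz": 0,"twist": 0},
    {"dx": -0.0467,"dy": -0.1013,"dz": 0,"twist": 0},
    {"dx": -0.0493,"dy": -0.108,"dz": 0.0067,"twist": 0},
    {"dx": -0.0493,"dy": -0.108,"dz": 0.02,"twist": 0},
    {"dx": -0.0493,"dy": -0.108,"dz": 0.032,"twist": 0},
    {"dx": -0.0493,"dy": -0.108,"dz": 0.0373,"twist": 0},
    {"dx": -0.0493,"dy": -0.108,"dz": 0.0373,"twist": 0}
  ]
}}

```text
clock: 20.55
position: [456.0, -120.3, 70.9]
tool_rot: [180.0, -0.1, 157.7]
ft_force: [-0.2, 1.3, -1.0]
width: 0.245
grip_force: 20.0
```

```bash
python3 plan.py 456.2 -120.4 45.5 157.6;  python3 - <<'E'
from workcell import eyes
import cv2,numpy as np
w=eyes.grab_frame("wrist")[:,:,::-1];t=eyes.grab_frame("side")[:,:,::-1]
cv2.imwrite("pics/w4.png",np.hstack([w,cv2.resize(t[150:280,120:216],(284,384),interpolation=cv2.INTER_CUBIC)]))
E
```

```text
at [ 456.  -120.3   70.9] 157.7 delta [-0.2  0.  25.4] twist 0.1
rows needed 1
```

View pics/w4.png

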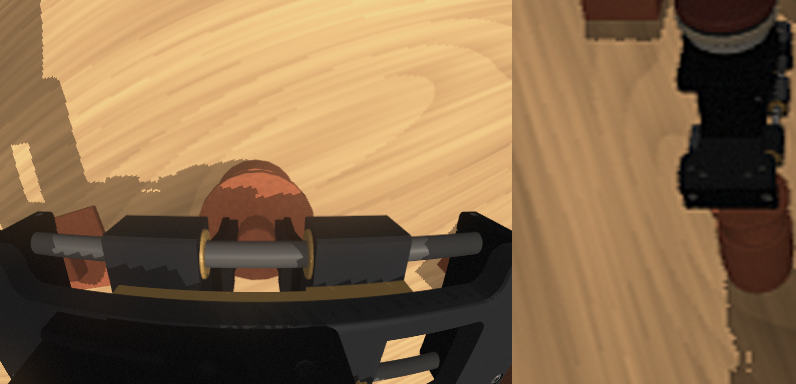

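The lid hangs centred across the jar: lid column about 257, jar about 255. Along tool x it is within about 4 mm. I'll shift -2 mm and lower.

Converted, 23 mm / 750 = 0.0307, 22 mm / 750 = 0.0293.

{"fn": "jog_arm", "kwargs": {
  "deltas": [
    {"dx": -0.0027,"dy": 0,"dz": 0.004,"twist": 0},
    {"dx": -0.0027,"dy": 0,"dz": 0.0107,"twist": 0},
    {"dx": -0.0027,"dy": 0,"dz": 0.0173,"twist": 0},
    {"dx": -0.0027,"dy": 0,"dz": 0.0227,"twist": 0},
    {"dx": -0.0027,"dy": 0,"dz": 0.0267,"twist": 0},
    {"dx": -0.0027,"dy": 0,"dz": 0.0293,"twist": 0},
    {"dx": -0.0027,"dy": 0,"dz": 0.0307,"twist": 0},
    {"dx": -0.0027,"dy": 0,"dz": 0.0307,"twist": 0}
  ]
}}

```text
clock: 21.65
position: [458.2, -121.7, 48.5]
tool_rot: [180.0, 0.0, 157.6]
ft_force: [-1.0, -0.2, -1.4]
width: 0.246
grip_force: 20.0
```

Converted, 2.5 mm / 750 = 0.0033, 2 mm / 750 = 0.0027.

{"fn": "jog_arm", "kwargs": {
  "deltas": [
    {"dx": 0,"dy": 0,"dz": 0.0007,"twist": 0},
    {"dx": 0,"dy": 0,"dz": 0.0013,"twist": 0},
    {"dx": 0,"dy": 0,"dz": 0.002,"twist": 0},
    {"dx": 0,"dy": 0,"dz": 0.0027,"twist": 0},
    {"dx": 0,"dy": 0,"dz": 0.0033,"twist": 0},
    {"dx": 0,"dy": 0,"dz": 0.0033,"twist": 0},
    {"dx": 0,"dy": 0,"dz": 0.0033,"twist": 0},
    {"dx": 0,"dy": 0,"dz": 0.0033,"twist": 0}
  ]
}}

```text
clock: 22.65
position: [458.2, -121.7, 46.0]
tool_rot: [-180.0, 0.0, 157.6]
ft_force: [0.5, 0.3, -0.8]
width: 0.247
grip_force: 20.0
```

Converted, 1 mm / 750 = 0.0013, 0.5 mm / 750 = 0.0007.

{"fn": "jog_arm", "kwargs": {
  "deltas": [
    {"dx": 0,"dy": 0,"dz": 0.0007,"twist": 0},
    {"dx": 0,"dy": 0,"dz": 0.0013,"twist": 0},
    {"dx": 0,"dy": 0,"dz": 0.0013,"twist": 0},
    {"dx": 0,"dy": 0,"dz": 0.0013,"twist": 0},
    {"dx": 0,"dy": 0,"dz": 0.0013,"twist": 0},
    {"dx": 0,"dy": 0,"dz": 0.0013,"twist": 0},
    {"dx": 0,"dy": 0,"dz": 0.0013,"twist": 0},
    {"dx": 0,"dy": 0,"dz": 0.0013,"twist": 0}
  ]
}}

```text
clock: 23.65
position: [458.4, -121.8, 45.5]
tool_rot: [-180.0, 0.0, 157.6]
ft_force: [-2.4, 1.2, 5.4]
width: 0.244
grip_force: 20.0
```

Converted, -60 mm / 750 = -0.08, -55 mm / 750 = -0.0733.

{"fn": "jog_arm", "kwargs": {
  "deltas": [
    {"dx": 0,"dy": 0,"dz": 0,"twist": 0},
    {"dx": 0,"dy": 0,"dz": 0,"twist": 0},
    {"dx": 0,"dy": 0,"dz": 0,"twist": 0},
    {"dx": 0,"dy": 0,"dz": 0,"twist": 0},
    {"dx": 0,"dy": 0,"dz": -0.0133,"twist": 0},
    {"dx": 0,"dy": 0,"dz": -0.04,"twist": 0},
    {"dx": 0,"dy": 0,"dz": -0.0733,"twist": 0},
    {"dx": 0,"dy": 0,"dz": -0.08,"twist": 0}
  ],
  "fingers": 0.6
}}

```text
clock: 24.65
position: [459.8, -122.4, 107.3]
tool_rot: [-180.0, 0.2, 157.6]
ft_force: [0.4, -0.6, 0.1]
width: 0.597
grip_force: 0.0
```

```bash
python3 plan.py 441 -325 60 172
```

```text
at [ 459.8 -122.4  107.3] 157.6 delta [ -59.8 -194.5   47.3] twist -14.4
rows needed 5
```

Contact came exactly at the seat height, with 5 N. On to the square lid.

Converted, -194 mm / 750 = -0.2587, -185 mm / 750 = -0.2467, -14.4 degrees / 90 = -0.16.

{"fn": "jog_arm", "kwargs": {
  "deltas": [
    {"dx": -0.0053,"dy": -0.0187,"dz": 0,"twist": -0.0222},
    {"dx": -0.0173,"dy": -0.056,"dz": 0,"twist": -0.0556},
    {"dx": -0.0347,"dy": -0.1093,"dz": 0,"twist": -0.0889},
    {"dx": -0.052,"dy": -0.1653,"dz": 0.0133,"twist": -0.1222},
    {"dx": -0.068,"dy": -0.2147,"dz": 0.04,"twist": -0.1444},
    {"dx": -0.0773,"dy": -0.2467,"dz": 0.0733,"twist": -0.1556},
    {"dx": -0.0813,"dy": -0.2587,"dz": 0.096,"twist": -0.16},
    {"dx": -0.0813,"dy": -0.2587,"dz": 0.1027,"twist": -0.16}
  ]
}}

```text
clock: 25.65
position: [439.7, -323.4, 26.2]
tool_rot: [179.9, -0.1, 172.0]
ft_force: [0.4, -0.1, 1.1]
width: 0.594
grip_force: 0.0
```

```bash
python3 plan.py 441 -325 -10 172;  python3 - <<'E'
from workcell import eyes
import cv2,numpy as np
w=eyes.grab_frame("wrist")[:,:,::-1];t=eyes.grab_frame("side")[:,:,::-1]
cv2.imwrite("pics/w5.png",np.hstack([w,cv2.resize(t[160:300,170:272],(280,384),interpolation=cv2.INTER_CUBIC)]))
E
```

```text
at [ 439.7 -323.4   26.2] 172.0 delta [-1.5 -1.5 36.2] twist -0.0
rows needed 1
```

View pics/w5.png

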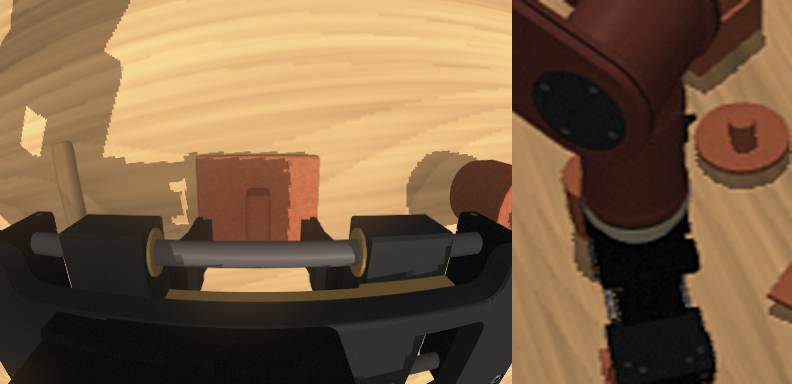

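The bar is square to the fingers at column 257, midway between them. Descending to grip.

Converted, 36 mm / 750 = 0.048, 34 mm / 750 = 0.0453.

{"fn": "jog_arm", "kwargs": {
  "deltas": [
    {"dx": -0.0013,"dy": -0.0013,"dz": 0.0067,"twist": 0},
    {"dx": -0.0013,"dy": -0.0013,"dz": 0.0187,"twist": 0},
    {"dx": -0.0013,"dy": -0.0013,"dz": 0.0307,"twist": 0},
    {"dx": -0.0013,"dy": -0.0013,"dz": 0.04,"twist": 0},
    {"dx": -0.0013,"dy": -0.0013,"dz": 0.0453,"twist": 0},
    {"dx": -0.0013,"dy": -0.0013,"dz": 0.048,"twist": 0},
    {"dx": -0.0013,"dy": -0.0013,"dz": 0.048,"twist": 0},
    {"dx": -0.0013,"dy": -0.0013,"dz": 0.048,"twist": 0}
  ]
}}

```text
clock: 26.75
position: [441.7, -325.7, -7.8]
tool_rot: [-180.0, 0.0, 172.0]
ft_force: [-0.5, -1.6, 0.5]
width: 0.602
grip_force: 0.0
```

{"fn": "jog_arm", "kwargs": {
  "deltas": [
    {"dx": 0,"dy": 0,"dz": 0,"twist": 0},
    {"dx": 0,"dy": 0,"dz": 0,"twist": 0},
    {"dx": 0,"dy": 0,"dz": 0,"twist": 0},
    {"dx": 0,"dy": 0,"dz": 0,"twist": 0},
    {"dx": 0,"dy": 0,"dz": 0,"twist": 0},
    {"dx": 0,"dy": 0,"dz": 0,"twist": 0},
    {"dx": 0,"dy": 0,"dz": 0,"twist": 0},
    {"dx": 0,"dy": 0,"dz": 0,"twist": 0}
  ],
  "fingers": 0,
  "force": 25
}}

```text
clock: 27.75
position: [441.6, -325.3, -8.0]
tool_rot: [180.0, -0.0, 172.0]
ft_force: [-0.3, 1.1, 1.4]
width: 0.181
grip_force: 25.0
```

```bash
python3 plan.py 436 320.4 115 159.2; python3 plan.py 436 320.4 115 159.2
```

```text
at [ 441.6 -325.3   -8. ] 172.0 delta [  95.3  638.7 -123. ] twist 12.8
rows needed 15
at [ 441.6 -325.3   -8. ] 172.0 delta [  95.3  638.7 -123. ] twist 12.8
rows needed 15
```

Gripped, with width 0.181 or about 15.7 mm. Carrying it to the square jar.

{"fn": "jog_arm", "kwargs": {
  "deltas": [
    {"dx": 0,"dy": 0,"dz": -0.0067,"twist": 0},
    {"dx": 0,"dy": 0,"dz": -0.0267,"twist": 0},
    {"dx": 0,"dy": 0,"dz": -0.0667,"twist": 0},
    {"dx": 0,"dy": 0,"dz": -0.1133,"twist": 0},
    {"dx": 0.0027,"dy": 0.0173,"dz": -0.1467,"twist": 0},
    {"dx": 0.008,"dy": 0.0507,"dz": -0.164,"twist": 0},
    {"dx": 0.016,"dy": 0.1027,"dz": -0.1667,"twist": 0},
    {"dx": 0.024,"dy": 0.1613,"dz": -0.1667,"twist": 0}
  ]
}}

```text
clock: 28.75
position: [440.9, -202.9, 118.6]
tool_rot: [-179.9, 0.1, 171.9]
ft_force: [0.6, 0.6, -1.5]
width: 0.183
grip_force: 25.0
```

Converted, 384 mm / 750 = 0.512, 336 mm / 750 = 0.448.

{"fn": "jog_arm", "kwargs": {
  "deltas": [
    {"dx": 0.0093,"dy": 0.064,"dz": 0,"twist": 0},
    {"dx": 0.0187,"dy": 0.128,"dz": 0,"twist": 0},
    {"dx": 0.028,"dy": 0.192,"dz": 0,"twist": 0},
    {"dx": 0.0387,"dy": 0.256,"dz": 0,"twist": 0},
    {"dx": 0.048,"dy": 0.32,"dz": 0,"twist": 0},
    {"dx": 0.0573,"dy": 0.384,"dz": 0,"twist": 0},
    {"dx": 0.0667,"dy": 0.448,"dz": 0,"twist": 0},
    {"dx": 0.076,"dy": 0.512,"dz": 0,"twist": 0}
  ]
}}

```text
clock: 29.75
position: [437.8, 186.6, 118.2]
tool_rot: [180.0, 0.1, 172.0]
ft_force: [0.5, 0.1, -1.9]
width: 0.183
grip_force: 25.0
```

Converted, 134 mm / 750 = 0.1787, 131 mm / 750 = 0.1747, 12.8 degrees / 90 = 0.1422.

{"fn": "jog_arm", "kwargs": {
  "deltas": [
    {"dx": 0.0093,"dy": 0.0587,"dz": 0,"twist": 0.0222},
    {"dx": 0.016,"dy": 0.1067,"dz": 0,"twist": 0.0556},
    {"dx": 0.0213,"dy": 0.1413,"dz": 0,"twist": 0.0889},
    {"dx": 0.024,"dy": 0.1627,"dz": 0.0067,"twist": 0.1167},
    {"dx": 0.0267,"dy": 0.1747,"dz": 0.024,"twist": 0.1333},
    {"dx": 0.0267,"dy": 0.1787,"dz": 0.0467,"twist": 0.1422},
    {"dx": 0.0267,"dy": 0.1787,"dz": 0.06,"twist": 0.1422},
    {"dx": 0.0267,"dy": 0.1787,"dz": 0.0667,"twist": 0.1422}
  ]
}}

```text
clock: 30.75
position: [435.9, 319.8, 66.1]
tool_rot: [-179.9, -0.0, 159.2]
ft_force: [-0.0, -0.5, -2.1]
width: 0.179
grip_force: 25.0
```

```bash
python3 plan.py 437.5 319.6 42 159.2;  python3 - <<'E'
from workcell import eyes
import cv2,numpy as np
w=eyes.grab_frame("wrist")[:,:,::-1]
cv2.imwrite("pics/w6.png",w)
E
python3 plan.py 437.5 319.6 42 159.2
```

```text
at [435.9 319.8  66.1] 159.2 delta [-1.6  0.4 24.1] twist 0.0
rows needed 1
at [435.8 319.8  65.8] 159.2 delta [-1.7  0.5 23.8] twist -0.0
rows needed 1
```

View pics/w6.png

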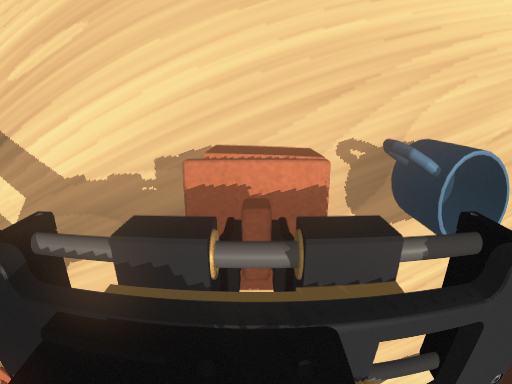

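```bash
python3 - <<'E'
from fit import *
im=cv2.imread("pics/w6.png")[:,:,::-1];m=mask(np.ascontiguousarray(im))
for r in range(142,200,3):
    k=np.where(m[r,150:360])[0]+150
    print(r,(k.min(),k.max(),len(k)) if len(k) else None, [tuple(int(v) for v in im[r,c]) for c in (215,256,310,325)])
# predicted wrist pixels of jar & lid corners, for tool z raised by h
from workcell import arm
c=eyes.get_calibration("wrist");T=np.linalg.inv(c["tool_from_camera"]);y=np.radians(159.2);R=np.array([[np.cos(y),np.sin(y),0],[np.sin(y),-np.cos(y),0],[0,0,-1]])
def pw(X,h):
    q=(R.T@(np.asarray(X,float)-np.array([435.8,319.8,65.8+h])));v=T[:3,:3]@q+T[:3,3];th=np.arctan2(np.hypot(*v[:2]),v[2]);return (c["K"][:2,2]+297.3*th*v[:2]/np.hypot(*v[:2])).round(0)
def corners(p,a,yaw,z):
    y=np.radians(yaw);B=np.array([[np.cos(y),np.sin(y)],[-np.sin(y),np.cos(y)]]);return [[*(np.array(s)*a/2@B+p),z] for s in((1,1),(1,-1))]
for h in(0,33):
    print(h,"lid",[pw(X,h) for X in corners([435.8,319.8],88,159.2,74+18)],"rim",[pw(X,h) for X in corners([436,320.4],84,159.2,60)],"base",[pw(X,h) for X in corners([436,320.4],84,159.2,0)])
E
```

```text
142 None [(234, 188, 128), (232, 185, 127), (241, 200, 135), (234, 188, 129)]
145 None [(181, 131, 89), (210, 156, 106), (239, 195, 133), (237, 194, 132)]
148 (np.int64(212), np.int64(306), 91) [(124, 78, 52), (123, 78, 51), (177, 127, 86), (236, 191, 129)]
151 (np.int64(207), np.int64(314), 108) [(125, 79, 53), (124, 77, 51), (126, 80, 54), (235, 191, 129)]
154 (np.int64(204), np.int64(318), 115) [(207, 119, 80), (177, 104, 70), (123, 77, 52), (240, 198, 134)]
157 (np.int64(204), np.int64(324), 121) [(141, 85, 57), (188, 108, 73), (209, 120, 81), (234, 177, 122)]
160 (np.int64(185), np.int64(327), 143) [(166, 98, 65), (176, 103, 68), (171, 100, 67), (156, 94, 63)]
163 (np.int64(183), np.int64(329), 147) [(205, 118, 80), (208, 119, 80), (208, 119, 82), (205, 119, 81)]
166 (np.int64(183), np.int64(329), 147) [(204, 116, 78), (215, 122, 82), (209, 119, 80), (213, 122, 83)]
169 (np.int64(183), np.int64(329), 147) [(201, 114, 77), (214, 122, 83), (206, 117, 80), (217, 124, 83)]
172 (np.int64(183), np.int64(329), 147) [(201, 115, 78), (208, 117, 78), (209, 120, 80), (214, 122, 82)]
175 (n
[... 509 characters left out ...]
 54)]
190 (np.int64(184), np.int64(328), 145) [(130, 76, 52), (209, 118, 79), (132, 76, 52), (130, 77, 51)]
193 (np.int64(184), np.int64(328), 145) [(129, 75, 50), (204, 114, 77), (130, 75, 51), (131, 77, 51)]
196 (np.int64(185), np.int64(327), 143) [(127, 72, 48), (131, 75, 51), (128, 73, 49), (130, 76, 51)]
199 (np.int64(185), np.int64(327), 143) [(129, 74, 49), (101, 57, 39), (127, 74, 50), (127, 74, 51)]
0 lid [array([180., 160.]), array([332., 160.])] rim [array([196., 156.]), array([318., 156.])] base [array([209., 147.]), array([304., 147.])]
33 lid [array([192., 153.]), array([320., 153.])] rim [array([204., 151.]), array([310., 151.])] base [array([214., 144.]), array([299., 143.])]
```

The wrist view measures the jar about 4 mm toward tool +y and about 2° clockwise of the lid. I'll correct that while lowering.

Converted, 21 mm / 750 = 0.028, 20 mm / 750 = 0.0267, 2 degrees / 90 = 0.0222.

{"fn": "jog_arm", "kwargs": {
  "deltas": [
    {"dx": 0,"dy": 0.0027,"dz": 0,"twist": 0.0111},
    {"dx": 0,"dy": 0.0053,"dz": 0.004,"twist": 0.0222},
    {"dx": 0,"dy": 0.0053,"dz": 0.0107,"twist": 0.0222},
    {"dx": 0,"dy": 0.0053,"dz": 0.0173,"twist": 0.0222},
    {"dx": 0,"dy": 0.0053,"dz": 0.0227,"twist": 0.0222},
    {"dx": 0,"dy": 0.0053,"dz": 0.0267,"twist": 0.0222},
    {"dx": 0,"dy": 0.0053,"dz": 0.028,"twist": 0.0222},
    {"dx": 0,"dy": 0.0053,"dz": 0.028,"twist": 0.0222}
  ]
}}

```text
clock: 31.8
position: [437.7, 324.3, 45.9]
tool_rot: [-180.0, -0.0, 157.2]
ft_force: [0.1, 0.3, -1.1]
width: 0.178
grip_force: 25.0
```

Converted, 3 mm / 750 = 0.004, 2.5 mm / 750 = 0.0033.

{"fn": "jog_arm", "kwargs": {
  "deltas": [
    {"dx": 0,"dy": 0,"dz": 0.0007,"twist": 0},
    {"dx": 0,"dy": 0,"dz": 0.0013,"twist": 0},
    {"dx": 0,"dy": 0,"dz": 0.002,"twist": 0},
    {"dx": 0,"dy": 0,"dz": 0.0027,"twist": 0},
    {"dx": 0,"dy": 0,"dz": 0.0033,"twist": 0},
    {"dx": 0,"dy": 0,"dz": 0.004,"twist": 0},
    {"dx": 0,"dy": 0,"dz": 0.004,"twist": 0},
    {"dx": 0,"dy": 0,"dz": 0.004,"twist": 0}
  ]
}}

```text
clock: 32.8
position: [437.7, 324.3, 43.0]
tool_rot: [180.0, 0.0, 157.2]
ft_force: [-0.1, 0.1, -3.2]
width: 0.186
grip_force: 25.0
```

Converted, 1.5 mm / 750 = 0.002, 1 mm / 750 = 0.0013.

{"fn": "jog_arm", "kwargs": {
  "deltas": [
    {"dx": 0,"dy": 0,"dz": 0.0007,"twist": 0},
    {"dx": 0,"dy": 0,"dz": 0.0013,"twist": 0},
    {"dx": 0,"dy": 0,"dz": 0.002,"twist": 0},
    {"dx": 0,"dy": 0,"dz": 0.002,"twist": 0},
    {"dx": 0,"dy": 0,"dz": 0.002,"twist": 0},
    {"dx": 0,"dy": 0,"dz": 0.002,"twist": 0},
    {"dx": 0,"dy": 0,"dz": 0.002,"twist": 0},
    {"dx": 0,"dy": 0,"dz": 0.002,"twist": 0}
  ]
}}

```text
clock: 33.8
position: [437.8, 324.3, 42.0]
tool_rot: [180.0, 0.0, 157.2]
ft_force: [-2.4, -1.8, 5.7]
width: 0.177
grip_force: 25.0
```

Converted, -60 mm / 750 = -0.08, -55 mm / 750 = -0.0733.

{"fn": "jog_arm", "kwargs": {
  "deltas": [
    {"dx": 0,"dy": 0,"dz": 0,"twist": 0},
    {"dx": 0,"dy": 0,"dz": 0,"twist": 0},
    {"dx": 0,"dy": 0,"dz": 0,"twist": 0},
    {"dx": 0,"dy": 0,"dz": 0,"twist": 0},
    {"dx": 0,"dy": 0,"dz": -0.0133,"twist": 0},
    {"dx": 0,"dy": 0,"dz": -0.04,"twist": 0},
    {"dx": 0,"dy": 0,"dz": -0.0733,"twist": 0},
    {"dx": 0,"dy": 0,"dz": -0.08,"twist": 0}
  ],
  "fingers": 0.6
}}

```text
clock: 34.8
position: [439.3, 325.2, 104.1]
tool_rot: [179.8, 0.2, 157.2]
ft_force: [-0.7, 0.1, -0.2]
width: 0.596
grip_force: 0.0
```

```bash
python3 plan.py 619.3 -78.6 30 157.2
```

```text
at [439.3 325.2 104.1] 157.2 delta [-322.3 -302.6   74.1] twist 0.0
rows needed 10
```

Seated exactly at the expected height, with 5.7 N. On to the big lid.

Converted, -262 mm / 750 = -0.3493, -104 mm / 750 = -0.1387.

{"fn": "jog_arm", "kwargs": {
  "deltas": [
    {"dx": -0.016,"dy": -0.0147,"dz": 0,"twist": 0},
    {"dx": -0.0507,"dy": -0.0467,"dz": 0,"twist": 0},
    {"dx": -0.0987,"dy": -0.092,"dz": 0,"twist": 0},
    {"dx": -0.1493,"dy": -0.1387,"dz": 0,"twist": 0},
    {"dx": -0.2,"dy": -0.1867,"dz": 0,"twist": 0},
    {"dx": -0.2507,"dy": -0.2333,"dz": 0,"twist": 0},
    {"dx": -0.3013,"dy": -0.2813,"dz": 0,"twist": 0},
    {"dx": -0.3493,"dy": -0.3253,"dz": 0.0067,"twist": 0}
  ]
}}

```text
clock: 35.8
position: [584.6, -5.1, 95.4]
tool_rot: [-180.0, -0.1, 157.2]
ft_force: [0.9, -0.2, 1.5]
width: 0.599
grip_force: 0.0
```

Converted, 65 mm / 750 = 0.0867, 63 mm / 750 = 0.084.

{"fn": "jog_arm", "kwargs": {
  "deltas": [
    {"dx": -0.0373,"dy": -0.0347,"dz": 0.0133,"twist": 0},
    {"dx": -0.0613,"dy": -0.0573,"dz": 0.0267,"twist": 0},
    {"dx": -0.076,"dy": -0.0707,"dz": 0.0427,"twist": 0},
    {"dx": -0.0813,"dy": -0.076,"dz": 0.06,"twist": 0},
    {"dx": -0.0813,"dy": -0.076,"dz": 0.0747,"twist": 0},
    {"dx": -0.0813,"dy": -0.076,"dz": 0.084,"twist": 0},
    {"dx": -0.0813,"dy": -0.076,"dz": 0.0867,"twist": 0},
    {"dx": -0.0813,"dy": -0.076,"dz": 0.0867,"twist": 0}
  ]
}}

```text
clock: 36.8
position: [619.1, -77.9, 31.7]
tool_rot: [180.0, 0.0, 157.2]
ft_force: [-0.3, 0.8, 0.9]
width: 0.603
grip_force: 0.0
```

```bash
cat > wr.py <<'E'
# compare wrist mask with predicted silhouette of an object; fit (x,y,yaw) in world with camera height correction h
import sys
from fit import *
from workcell import arm
def wfit(name,p0,z=0,h=8,dy=None,rows=(100,212)):
    s=arm.sense();P=np.array(s["position"])+[0,0,h];y=np.radians(s["tool_rot"][2]);im=eyes.grab_frame("wrist")
    c=eyes.get_calibration("wrist");T=np.linalg.inv(c["tool_from_camera"]);R=np.array([[np.cos(y),np.sin(y),0],[np.sin(y),-np.cos(y),0],[0,0,-1]])
    def pw(cc,X):
        v=(T[:3,:3]@(R.T@(X-P).T)).T+T[:3,3];r=np.hypot(v[:,0],v[:,1]);th=np.arctan2(r,v[:,2]);return c["K"][:2,2]+(297.3*th/r)[:,None]*v[:,:2]
    import fit as F;F.proj=pw
    m=mask(im);w=np.zeros_like(m);w[rows[0]:rows[1],130:400]=1
    cost=lambda p:(abs(F.sil(name,p,c,m.shape,z=z)-m)*w).sum()
    r=minimize(cost,p0,method="Nelder-Mead",options=dict(initial_simplex=np.array(p0)+[[0,0,0],[8,0,0],[0,8,0],[0,0,.1]],xatol=.05,fatol=.05))
    return P,r,im,cost(p0)
E
python3 plan.py 619.3 -78.6 -9 157.2; python3 - <<'E'
from wr import *
for h in (0,8,16):
    P,r,im,c0=wfit("big_lid",[619.3,-78.6,0],h=h);print(h,r.x.round(1),round(r.fun),round(c0))
E
```

```text
at [619.1 -77.9  31.7] 157.2 delta [-0.5 -0.6 40.7] twist 0.0
rows needed 1
0 [621.  -76.2   0. ] 213 649
8 [ 6.214e+02 -7.610e+01  1.000e-01] 195 699
16 [ 6.218e+02 -7.630e+01  1.000e-01] 357 729
```

The wrist fit puts the lid about 2–3 mm from the TCP axis. I'll take that in and descend.

Converted, 40 mm / 750 = 0.0533, 38 mm / 750 = 0.0507.

{"fn": "jog_arm", "kwargs": {
  "deltas": [
    {"dx": -0.0013,"dy": 0.0027,"dz": 0.0067,"twist": 0},
    {"dx": -0.0013,"dy": 0.0027,"dz": 0.02,"twist": 0},
    {"dx": -0.0013,"dy": 0.0027,"dz": 0.0333,"twist": 0},
    {"dx": -0.0013,"dy": 0.0027,"dz": 0.044,"twist": 0},
    {"dx": -0.0013,"dy": 0.0027,"dz": 0.0507,"twist": 0},
    {"dx": -0.0013,"dy": 0.0027,"dz": 0.0533,"twist": 0},
    {"dx": -0.0013,"dy": 0.0027,"dz": 0.0533,"twist": 0},
    {"dx": -0.0013,"dy": 0.0027,"dz": 0.0533,"twist": 0}
  ]
}}

```text
clock: 37.95
position: [620.9, -77.0, -8.1]
tool_rot: [180.0, 0.0, 157.2]
ft_force: [-0.2, 0.4, 0.7]
width: 0.601
grip_force: 0.0
```

{"fn": "jog_arm", "kwargs": {
  "deltas": [
    {"dx": 0,"dy": 0,"dz": 0,"twist": 0},
    {"dx": 0,"dy": 0,"dz": 0,"twist": 0},
    {"dx": 0,"dy": 0,"dz": 0,"twist": 0},
    {"dx": 0,"dy": 0,"dz": 0,"twist": 0},
    {"dx": 0,"dy": 0,"dz": 0,"twist": 0},
    {"dx": 0,"dy": 0,"dz": 0,"twist": 0},
    {"dx": 0,"dy": 0,"dz": 0,"twist": 0},
    {"dx": 0,"dy": 0,"dz": 0,"twist": 0}
  ],
  "fingers": 0,
  "force": 25
}}

```text
clock: 38.95
position: [620.6, -76.8, -8.5]
tool_rot: [180.0, 0.0, 157.2]
ft_force: [-0.3, 1.0, 0.9]
width: 0.312
grip_force: 25.0
```

```bash
python3 plan.py 644.6 270.3 100 157.2
```

```text
at [620.6 -76.8  -8.5] 157.2 delta [ 112.4  329.3 -108.5] twist 0.0
rows needed 8
```

Gripped, width 0.312 or about 27 mm. Carrying it to the big jar.

Converted, 173 mm / 750 = 0.2307, -110 mm / 750 = -0.1467.

{"fn": "jog_arm", "kwargs": {
  "deltas": [
    {"dx": 0,"dy": 0,"dz": -0.0067,"twist": 0},
    {"dx": 0,"dy": 0,"dz": -0.0267,"twist": 0},
    {"dx": 0,"dy": 0,"dz": -0.0667,"twist": 0},
    {"dx": 0.0053,"dy": 0.0133,"dz": -0.1067,"twist": 0},
    {"dx": 0.0173,"dy": 0.0493,"dz": -0.1333,"twist": 0},
    {"dx": 0.036,"dy": 0.1053,"dz": -0.1467,"twist": 0},
    {"dx": 0.0573,"dy": 0.168,"dz": -0.1467,"twist": 0},
    {"dx": 0.0787,"dy": 0.2307,"dz": -0.1467,"twist": 0}
  ]
}}

```text
clock: 39.95
position: [633.6, 106.7, 103.0]
tool_rot: [180.0, 0.1, 157.2]
ft_force: [-0.5, 0.1, -1.7]
width: 0.311
grip_force: 25.0
```

Converted, 156 mm / 750 = 0.208, 153 mm / 750 = 0.204.

{"fn": "jog_arm", "kwargs": {
  "deltas": [
    {"dx": 0.0213,"dy": 0.0627,"dz": 0,"twist": 0},
    {"dx": 0.04,"dy": 0.12,"dz": 0,"twist": 0},
    {"dx": 0.0547,"dy": 0.1613,"dz": 0,"twist": 0},
    {"dx": 0.064,"dy": 0.1893,"dz": 0.0027,"twist": 0},
    {"dx": 0.0693,"dy": 0.204,"dz": 0.0133,"twist": 0},
    {"dx": 0.0707,"dy": 0.208,"dz": 0.0267,"twist": 0},
    {"dx": 0.0707,"dy": 0.208,"dz": 0.0347,"twist": 0},
    {"dx": 0.0707,"dy": 0.208,"dz": 0.0347,"twist": 0}
  ]
}}

```text
clock: 40.95
position: [644.1, 268.5, 74.1]
tool_rot: [-179.9, -0.1, 157.1]
ft_force: [-0.1, 0.2, -1.8]
width: 0.311
grip_force: 25.0
```

```bash
python3 plan.py 644.6 270.3 53.5 157.2; cat >> wr.py <<'E'
def both(lid,jar,pl,pj,zl,h=8,save=None):
    """joint fit of held lid (height zl) and jar under it, from one wrist picture"""
    s=arm.sense();P=np.array(s["position"])+[0,0,h];y=np.radians(s["tool_rot"][2]);im=eyes.grab_frame("wrist")
    c=eyes.get_calibration("wrist");T=np.linalg.inv(c["tool_from_camera"]);R=np.array([[np.cos(y),np.sin(y),0],[np.sin(y),-np.cos(y),0],[0,0,-1]])
    def pw(cc,X):
        v=(T[:3,:3]@(R.T@(X-P).T)).T+T[:3,3];r=np.hypot(v[:,0],v[:,1]);th=np.arctan2(r,v[:,2]);return c["K"][:2,2]+(297.3*th/r)[:,None]*v[:,:2]
    import fit as F;F.proj=pw
    m=mask(im);w=np.zeros_like(m);w[90:212,110:400]=1
    m0=m*w;lab=cv2.connectedComponents(m0.astype(np.uint8))[1];m0=(lab==np.bincount(lab[lab>0]).argmax())*1.
    cost=lambda p:(abs(np.maximum(F.sil(lid,p[:3],c,m.shape,z=zl),F.sil(jar,p[3:],c,m.shape))-m0)*w).sum()
    p0=np.r_[pl,pj];best=None
    for d in(6,-6):
        r=minimize(cost,p0,method="Nelder-Mead",options=dict(initial_simplex=p0+np.vstack([np.zeros(6),np.diag([d,d,.1,d,d,.1])]),xatol=.05,fatol=.05,maxfev=1500))
        if best is None or r.fun<best.fun: best=r
    a=best.x;d=(a[3:5]-a[:2]);print("h",h,"lid",a[:3].round(2),"jar",a[3:].round(2),"cost",round(best.fun),"from",round(cost(p0)),"| jar-lid tool dx %.1f dy %.1f"%(R[:,0][:2]@d,R[:,1][:2]@d),"twist %.1f"%-np.degrees(a[5]-a[2]))
    if save: cv2.imwrite(save,im[:,:,::-1])
E
python3 - <<'E'
from wr import both
for h in(4,8,12): both("big_lid","big_jar",[644.6,270.3,0],[644.6,270.3,0],84,h,"pics/w7.png")
E
```

```text
at [644.1 268.5  74.1] 157.1 delta [ 0.3  1.9 20.6] twist -0.1
rows needed 1
h 4 lid [ 6.4412e+02  2.6834e+02 -2.0000e-02] jar [6.4761e+02 2.6882e+02 9.0000e-02] cost 86 from 591 | jar-lid tool dx -3.0 dy 1.8 twist -6.1
h 8 lid [6.4450e+02 2.6875e+02 5.0000e-02] jar [6.4796e+02 2.6880e+02 4.0000e-02] cost 103 from 539 | jar-lid tool dx -3.2 dy 1.4 twist 0.4
h 12 lid [6.4477e+02 2.6900e+02 2.0000e-02] jar [6.4838e+02 2.6896e+02 5.0000e-02] cost 163 from 499 | jar-lid tool dx -3.3 dy 1.4 twist -1.7
```

The joint fit is tight: the jar sits at tool (-3, +1.5) mm from the lid. Lowering with that correction.

{"fn": "jog_arm", "kwargs": {
  "deltas": [
    {"dx": -0.0027,"dy": 0.0013,"dz": 0.0013,"twist": 0},
    {"dx": -0.0033,"dy": 0.002,"dz": 0.0053,"twist": 0},
    {"dx": -0.0033,"dy": 0.002,"dz": 0.0107,"twist": 0},
    {"dx": -0.0033,"dy": 0.002,"dz": 0.016,"twist": 0},
    {"dx": -0.0033,"dy": 0.002,"dz": 0.02,"twist": 0},
    {"dx": -0.0033,"dy": 0.002,"dz": 0.0227,"twist": 0},
    {"dx": -0.0033,"dy": 0.002,"dz": 0.024,"twist": 0},
    {"dx": -0.0033,"dy": 0.002,"dz": 0.024,"twist": 0}
  ]
}}

```text
clock: 42.1
position: [647.7, 270.2, 57.4]
tool_rot: [-180.0, 0.0, 157.2]
ft_force: [-0.3, 0.3, -1.1]
width: 0.317
grip_force: 25.0
```

Converted, 2.5 mm / 750 = 0.0033, 2 mm / 750 = 0.0027.

{"fn": "jog_arm", "kwargs": {
  "deltas": [
    {"dx": 0,"dy": 0,"dz": 0.0007,"twist": 0},
    {"dx": 0,"dy": 0,"dz": 0.0013,"twist": 0},
    {"dx": 0,"dy": 0,"dz": 0.002,"twist": 0},
    {"dx": 0,"dy": 0,"dz": 0.0027,"twist": 0},
    {"dx": 0,"dy": 0,"dz": 0.0033,"twist": 0},
    {"dx": 0,"dy": 0,"dz": 0.0033,"twist": 0},
    {"dx": 0,"dy": 0,"dz": 0.0033,"twist": 0},
    {"dx": 0,"dy": 0,"dz": 0.0033,"twist": 0}
  ]
}}

```text
clock: 43.1
position: [647.7, 270.2, 54.9]
tool_rot: [-180.0, -0.0, 157.2]
ft_force: [0.3, -0.7, -1.1]
width: 0.311
grip_force: 25.0
```

Converted, 2 mm / 750 = 0.0027, 1.5 mm / 750 = 0.002.

{"fn": "jog_arm", "kwargs": {
  "deltas": [
    {"dx": 0,"dy": 0,"dz": 0.0007,"twist": 0},
    {"dx": 0,"dy": 0,"dz": 0.0013,"twist": 0},
    {"dx": 0,"dy": 0,"dz": 0.002,"twist": 0},
    {"dx": 0,"dy": 0,"dz": 0.0027,"twist": 0},
    {"dx": 0,"dy": 0,"dz": 0.0027,"twist": 0},
    {"dx": 0,"dy": 0,"dz": 0.0027,"twist": 0},
    {"dx": 0,"dy": 0,"dz": 0.0027,"twist": 0},
    {"dx": 0,"dy": 0,"dz": 0.0027,"twist": 0}
  ]
}}

```text
clock: 44.1
position: [647.7, 270.2, 53.5]
tool_rot: [180.0, 0.0, 157.2]
ft_force: [-4.1, -1.2, 5.6]
width: 0.31
grip_force: 25.0
```

Converted, -60 mm / 750 = -0.08, -55 mm / 750 = -0.0733.

{"fn": "jog_arm", "kwargs": {
  "deltas": [
    {"dx": 0,"dy": 0,"dz": 0,"twist": 0},
    {"dx": 0,"dy": 0,"dz": 0,"twist": 0},
    {"dx": 0,"dy": 0,"dz": 0,"twist": 0},
    {"dx": 0,"dy": 0,"dz": 0,"twist": 0},
    {"dx": 0,"dy": 0,"dz": -0.0133,"twist": 0},
    {"dx": 0,"dy": 0,"dz": -0.04,"twist": 0},
    {"dx": 0,"dy": 0,"dz": -0.0733,"twist": 0},
    {"dx": 0,"dy": 0,"dz": -0.08,"twist": 0}
  ],
  "fingers": 0.6
}}

```text
clock: 45.1
position: [650.0, 271.0, 117.4]
tool_rot: [179.8, 0.3, 157.2]
ft_force: [0.2, -0.4, -0.2]
width: 0.6
grip_force: 0.0
```

```bash
python3 plan.py 634.6 -273.8 100 36.8
```

```text
at [650.  271.  117.4] 157.2 delta [-196.8 -508.2   17.4] twist 120.4
rows needed 16
```

Converted, -257 mm / 750 = -0.3427, -179 mm / 750 = -0.2387, 70 degrees / 90 = 0.7778.

{"fn": "jog_arm", "kwargs": {
  "deltas": [
    {"dx": -0.0067,"dy": -0.016,"dz": 0,"twist": 0.0556},
    {"dx": -0.0213,"dy": -0.0533,"dz": 0,"twist": 0.1556},
    {"dx": -0.044,"dy": -0.112,"dz": 0,"twist": 0.2667},
    {"dx": -0.0693,"dy": -0.176,"dz": 0,"twist": 0.3778},
    {"dx": -0.0933,"dy": -0.2387,"dz": 0,"twist": 0.4889},
    {"dx": -0.116,"dy": -0.296,"dz": 0,"twist": 0.6},
    {"dx": -0.1307,"dy": -0.3333,"dz": 0,"twist": 0.7111},
    {"dx": -0.1347,"dy": -0.3427,"dz": 0,"twist": 0.7778}
  ]
}}

```text
clock: 46.1
position: [641.0, -8.3, 113.0]
tool_rot: [180.0, 0.0, 86.8]
ft_force: [-0.6, 0.6, -0.5]
width: 0.597
grip_force: 0.0
```

```bash
python3 plan.py 634.6 -273.8 32 36.8
```

```text
at [641.   -8.3 113. ] 86.8 delta [-265.4    8.3   81. ] twist 50.0
rows needed 7
```

Converted, -265 mm / 750 = -0.3533, -263 mm / 750 = -0.3507, 50 degrees / 90 = 0.5556.

{"fn": "jog_arm", "kwargs": {
  "deltas": [
    {"dx": -0.0187,"dy": 0,"dz": 0,"twist": 0.0556},
    {"dx": -0.0667,"dy": 0.0027,"dz": 0,"twist": 0.1556},
    {"dx": -0.1307,"dy": 0.004,"dz": 0,"twist": 0.2667},
    {"dx": -0.2,"dy": 0.0067,"dz": 0.0133,"twist": 0.3778},
    {"dx": -0.2693,"dy": 0.0093,"dz": 0.04,"twist": 0.4778},
    {"dx": -0.3253,"dy": 0.0107,"dz": 0.0733,"twist": 0.5333},
    {"dx": -0.3507,"dy": 0.0107,"dz": 0.1,"twist": 0.5556},
    {"dx": -0.3533,"dy": 0.0107,"dz": 0.1067,"twist": 0.5556}
  ]
}}

```text
clock: 47.1
position: [634.8, -270.8, 30.7]
tool_rot: [-179.8, 0.1, 37.2]
ft_force: [-0.3, 0.4, -1.1]
width: 0.6
grip_force: 0.0
```

```bash
python3 plan.py 634.6 -273.8 -9 36.8; python3 - <<'E'
from wr import *
for h in (4,8):
    P,r,im,c0=wfit("oblong_lid",[634.6,-273.8,.642],h=h);print(h,r.x.round(2),round(r.fun),round(c0))
cv2.imwrite("pics/w8.png",im[:,:,::-1])
E
python3 plan.py 634.6 -273.8 -9 36.8
```

```text
at [ 634.8 -270.8   30.7] 37.2 delta [-2.   2.3 39.7] twist 0.4
rows needed 1
4 [ 6.3527e+02 -2.7141e+02  6.3000e-01] 130 550
8 [ 6.3475e+02 -2.7122e+02  6.3000e-01] 266 510
at [ 636.  -269.5   32.2] 37.3 delta [-3.7  2.6 41.2] twist 0.5
rows needed 1
```

Converted, 41 mm / 750 = 0.0547, 38 mm / 750 = 0.0507, 0.8 degrees / 90 = 0.0089.

{"fn": "jog_arm", "kwargs": {
  "deltas": [
    {"dx": -0.0027,"dy": 0.0013,"dz": 0.0067,"twist": 0.0089},
    {"dx": -0.0033,"dy": 0.0027,"dz": 0.02,"twist": 0.0089},
    {"dx": -0.0033,"dy": 0.0027,"dz": 0.0333,"twist": 0.0089},
    {"dx": -0.0033,"dy": 0.0027,"dz": 0.044,"twist": 0.0089},
    {"dx": -0.0033,"dy": 0.0027,"dz": 0.0507,"twist": 0.0089},
    {"dx": -0.0033,"dy": 0.0027,"dz": 0.0547,"twist": 0.0089},
    {"dx": -0.0033,"dy": 0.0027,"dz": 0.0547,"twist": 0.0089},
    {"dx": -0.0033,"dy": 0.0027,"dz": 0.0547,"twist": 0.0089}
  ]
}}

```text
clock: 48.2
position: [635.8, -274.2, -7.7]
tool_rot: [180.0, -0.0, 36.4]
ft_force: [-0.3, 0.1, 0.5]
width: 0.605
grip_force: 0.0
```

{"fn": "jog_arm", "kwargs": {
  "deltas": [
    {"dx": 0,"dy": 0,"dz": 0,"twist": 0},
    {"dx": 0,"dy": 0,"dz": 0,"twist": 0},
    {"dx": 0,"dy": 0,"dz": 0,"twist": 0},
    {"dx": 0,"dy": 0,"dz": 0,"twist": 0},
    {"dx": 0,"dy": 0,"dz": 0,"twist": 0},
    {"dx": 0,"dy": 0,"dz": 0,"twist": 0},
    {"dx": 0,"dy": 0,"dz": 0,"twist": 0},
    {"dx": 0,"dy": 0,"dz": 0,"twist": 0}
  ],
  "fingers": 0,
  "force": 30
}}

```text
clock: 49.2
position: [635.4, -273.8, -8.1]
tool_rot: [-180.0, 0.0, 36.4]
ft_force: [-2.2, 2.1, 1.8]
width: 0.183
grip_force: 30.0
```

```bash
python3 plan.py 646.4 97.3 100 29.9
```

```text
at [ 635.4 -273.8   -8.1] 36.4 delta [ 229.1 -292.1 -108.1] twist 6.5
rows needed 9
```

Gripped. Carrying it to the oblong jar.

Converted, -136 mm / 750 = -0.1813, -100 mm / 750 = -0.1333.

{"fn": "jog_arm", "kwargs": {
  "deltas": [
    {"dx": 0,"dy": 0,"dz": -0.0067,"twist": 0},
    {"dx": 0,"dy": 0,"dz": -0.0267,"twist": 0},
    {"dx": 0,"dy": 0,"dz": -0.0667,"twist": 0},
    {"dx": 0.008,"dy": -0.0107,"dz": -0.104,"twist": 0},
    {"dx": 0.0293,"dy": -0.0373,"dz": -0.1267,"twist": 0},
    {"dx": 0.0627,"dy": -0.08,"dz": -0.1333,"twist": 0},
    {"dx": 0.1027,"dy": -0.1307,"dz": -0.1333,"twist": 0},
    {"dx": 0.1427,"dy": -0.1813,"dz": -0.1333,"twist": 0}
  ]
}}

```text
clock: 50.2
position: [640.5, -98.2, 92.3]
tool_rot: [-180.0, -0.0, 36.4]
ft_force: [0.5, -0.2, -1.8]
width: 0.178
grip_force: 30.0
```

Converted, -156 mm / 750 = -0.208, -151 mm / 750 = -0.2013, 6.5 degrees / 90 = 0.0722.

{"fn": "jog_arm", "kwargs": {
  "deltas": [
    {"dx": 0.04,"dy": -0.0507,"dz": 0,"twist": 0},
    {"dx": 0.08,"dy": -0.1027,"dz": 0,"twist": 0.0111},
    {"dx": 0.1147,"dy": -0.1467,"dz": 0,"twist": 0.0278},
    {"dx": 0.1413,"dy": -0.18,"dz": 0.0027,"twist": 0.05},
    {"dx": 0.1573,"dy": -0.2013,"dz": 0.0133,"twist": 0.0667},
    {"dx": 0.1627,"dy": -0.208,"dz": 0.0293,"twist": 0.0722},
    {"dx": 0.1627,"dy": -0.208,"dz": 0.0413,"twist": 0.0722},
    {"dx": 0.1627,"dy": -0.208,"dz": 0.044,"twist": 0.0722}
  ]
}}

```text
clock: 51.2
position: [645.5, 96.1, 57.6]
tool_rot: [-180.0, 0.1, 29.9]
ft_force: [-0.0, 0.4, -2.2]
width: 0.179
grip_force: 30.0
```

```bash
python3 -c "from workcell import eyes;eyes.grab_frame('wrist')"; python3 plan.py 646.4 97.3 35.9 29.9; python3 - <<'E'
from wr import both
import numpy as np
for h in(2,5,8): both("oblong_lid","oblong_jar",[646,97,np.radians(30)],[646.4,97.3,np.radians(30)],67,h,"pics/w9.png")
E
```

```text
at [645.9  96.   57.9] 29.9 delta [ 1.1 -0.9 22. ] twist -0.0
rows needed 1
h 2 lid [6.4625e+02 9.6790e+01 5.2000e-01] jar [6.4694e+02 1.0120e+02 5.1000e-01] cost 139 from 450 | jar-lid tool dx 2.8 dy -3.5 twist 0.8
h 5 lid [6.4635e+02 9.6640e+01 5.2000e-01] jar [6.4664e+02 1.0165e+02 5.0000e-01] cost 214 from 517 | jar-lid tool dx 2.7 dy -4.2 twist 1.3
h 8 lid [6.4646e+02 9.6960e+01 5.2000e-01] jar [6.4617e+02 1.0185e+02 5.1000e-01] cost 386 from 633 | jar-lid tool dx 2.2 dy -4.4 twist 0.5
```

View pics/w9.png

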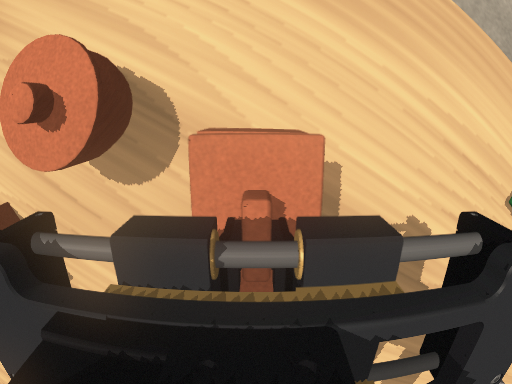

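The lid (columns 190–325) covers the jar, which peeks out at rows 128–135. The big lid at upper left sits level. The fit asks for dx about +2 and dy about -3. Lowering with those.

Converted, 19 mm / 750 = 0.0253, 18 mm / 750 = 0.024, 0.5 degrees / 90 = 0.0056.

{"fn": "jog_arm", "kwargs": {
  "deltas": [
    {"dx": 0.0013,"dy": -0.0027,"dz": 0.0013,"twist": 0.0056},
    {"dx": 0.0027,"dy": -0.004,"dz": 0.0053,"twist": 0.0056},
    {"dx": 0.0027,"dy": -0.004,"dz": 0.0107,"twist": 0.0056},
    {"dx": 0.0027,"dy": -0.004,"dz": 0.016,"twist": 0.0056},
    {"dx": 0.0027,"dy": -0.004,"dz": 0.02,"twist": 0.0056},
    {"dx": 0.0027,"dy": -0.004,"dz": 0.024,"twist": 0.0056},
    {"dx": 0.0027,"dy": -0.004,"dz": 0.0253,"twist": 0.0056},
    {"dx": 0.0027,"dy": -0.004,"dz": 0.0253,"twist": 0.0056}
  ]
}}

```text
clock: 52.4
position: [646.7, 100.5, 39.9]
tool_rot: [-180.0, 0.0, 29.4]
ft_force: [0.4, 0.8, -2.0]
width: 0.177
grip_force: 30.0
```

Converted, 2.5 mm / 750 = 0.0033, 2 mm / 750 = 0.0027.

{"fn": "jog_arm", "kwargs": {
  "deltas": [
    {"dx": 0,"dy": 0,"dz": 0.0007,"twist": 0},
    {"dx": 0,"dy": 0,"dz": 0.0013,"twist": 0},
    {"dx": 0,"dy": 0,"dz": 0.002,"twist": 0},
    {"dx": 0,"dy": 0,"dz": 0.0027,"twist": 0},
    {"dx": 0,"dy": 0,"dz": 0.0033,"twist": 0},
    {"dx": 0,"dy": 0,"dz": 0.0033,"twist": 0},
    {"dx": 0,"dy": 0,"dz": 0.0033,"twist": 0},
    {"dx": 0,"dy": 0,"dz": 0.0033,"twist": 0}
  ]
}}

```text
clock: 53.4
position: [646.8, 100.5, 37.5]
tool_rot: [-180.0, -0.0, 29.4]
ft_force: [1.0, 0.2, -2.1]
width: 0.179
grip_force: 30.0
```

Converted, 2.2 mm / 750 = 0.0029, 2 mm / 750 = 0.0027.

{"fn": "jog_arm", "kwargs": {
  "deltas": [
    {"dx": 0,"dy": 0,"dz": 0.0007,"twist": 0},
    {"dx": 0,"dy": 0,"dz": 0.0013,"twist": 0},
    {"dx": 0,"dy": 0,"dz": 0.002,"twist": 0},
    {"dx": 0,"dy": 0,"dz": 0.0027,"twist": 0},
    {"dx": 0,"dy": 0,"dz": 0.0029,"twist": 0},
    {"dx": 0,"dy": 0,"dz": 0.0029,"twist": 0},
    {"dx": 0,"dy": 0,"dz": 0.0029,"twist": 0},
    {"dx": 0,"dy": 0,"dz": 0.0029,"twist": 0}
  ]
}}

```text
clock: 54.4
position: [646.8, 100.5, 35.9]
tool_rot: [180.0, -0.0, 29.4]
ft_force: [-4.5, -1.4, 6.2]
width: 0.182
grip_force: 30.0
```

Converted, -80 mm / 750 = -0.1067, -55 mm / 750 = -0.0733.

{"fn": "jog_arm", "kwargs": {
  "deltas": [
    {"dx": 0,"dy": 0,"dz": 0,"twist": 0},
    {"dx": 0,"dy": 0,"dz": 0,"twist": 0},
    {"dx": 0,"dy": 0,"dz": 0,"twist": 0},
    {"dx": 0,"dy": 0,"dz": 0,"twist": 0},
    {"dx": 0,"dy": 0,"dz": -0.0133,"twist": 0},
    {"dx": 0,"dy": 0,"dz": -0.04,"twist": 0},
    {"dx": 0,"dy": 0,"dz": -0.0733,"twist": 0},
    {"dx": 0,"dy": 0,"dz": -0.1067,"twist": 0}
  ],
  "fingers": 0.6
}}

```text
clock: 55.4
position: [647.4, 100.6, 118.0]
tool_rot: [179.9, -0.1, 29.4]
ft_force: [0.3, 0.8, -0.3]
width: 0.6
grip_force: 0.0
```

```bash
python3 plan.py 560 -420 180 29
```

```text
at [647.4 100.6 118. ] 29.4 delta [-331.8  410.6  -62. ] twist 0.4
rows needed 12
```

Seated with 6 N at the expected height. I'll move the arm aside and check all four from above.

Converted, 260 mm / 750 = 0.3467, 216 mm / 750 = 0.288.

{"fn": "jog_arm", "kwargs": {
  "deltas": [
    {"dx": 0,"dy": 0,"dz": -0.0333,"twist": 0},
    {"dx": -0.0133,"dy": 0.0173,"dz": -0.0667,"twist": 0},
    {"dx": -0.044,"dy": 0.0547,"dz": -0.08,"twist": 0},
    {"dx": -0.088,"dy": 0.1093,"dz": -0.08,"twist": 0},
    {"dx": -0.136,"dy": 0.168,"dz": -0.08,"twist": 0},
    {"dx": -0.184,"dy": 0.228,"dz": -0.08,"twist": 0},
    {"dx": -0.232,"dy": 0.288,"dz": -0.08,"twist": 0},
    {"dx": -0.28,"dy": 0.3467,"dz": -0.08,"twist": 0}
  ]
}}

```text
clock: 56.4
position: [591.6, -231.2, 177.6]
tool_rot: [179.9, -0.1, 29.4]
ft_force: [0.4, 0.2, 0.2]
width: 0.596
grip_force: 0.0
```

Converted, 150 mm / 750 = 0.2, 142 mm / 750 = 0.1893.

{"fn": "jog_arm", "kwargs": {
  "deltas": [
    {"dx": -0.048,"dy": 0.0587,"dz": 0,"twist": 0},
    {"dx": -0.0933,"dy": 0.1147,"dz": 0,"twist": 0},
    {"dx": -0.1307,"dy": 0.16,"dz": 0,"twist": 0},
    {"dx": -0.1533,"dy": 0.1893,"dz": 0,"twist": 0},
    {"dx": -0.16,"dy": 0.2,"dz": 0,"twist": 0},
    {"dx": -0.16,"dy": 0.2,"dz": 0,"twist": 0},
    {"dx": -0.16,"dy": 0.2,"dz": 0,"twist": 0},
    {"dx": -0.16,"dy": 0.2,"dz": 0,"twist": 0}
  ]
}}

```text
clock: 57.4
position: [561.1, -417.4, 175.5]
tool_rot: [-180.0, -0.0, 29.5]
ft_force: [0.1, 0.0, -0.2]
width: 0.602
grip_force: 0.0
```

```bash
python3 - <<'E'
from fit import *
cams=[eyes.get_calibration(n) for n in("top","side")]
ims=[eyes.grab_frame(n) for n in("top","side")];ms=[mask(i) for i in ims]
J=dict(big=(647,270,0,62),oblong=(646.5,100,.515,44),small=(457,-121,0,56),square=(437,323,np.radians(67.5),50))
for n,(x,y,a,z) in J.items():
    # closed pot: fit lid+jar silhouette together and each alone on top
    import fit as F
    M["pot"]=M[n+"_jar"]+[(o,z0+z,z1+z) for o,z0,z1 in M[n+"_lid"]]
    for nm,mm,cc in(("both",ms,cams),("top",ms[:1],cams[:1]),("side",ms[1:],cams[1:])):
        r,_=fit("pot",(x,y),mm,cc,yaws=[a]);print(n,nm,r.x.round(2),round(r.fun))
t=cv2.resize(ims[0][140:265,80:380],(640,267),interpolation=cv2.INTER_CUBIC)
s=cv2.resize(ims[1][90:290,130:330],(320,320),interpolation=cv2.INTER_CUBIC)
s2=cv2.resize(ims[1][190:260,170:240],(320,320),interpolation=cv2.INTER_CUBIC)
cv2.imwrite("pics/end.png",np.vstack([t,np.hstack([s,s2])])[:,:,::-1])
E
```

```text
big both [6.5069e+02 2.7414e+02 1.7000e-01] 2438
big top [ 6.4702e+02  2.6760e+02 -9.0000e-02] 143
big side [6.5488e+02 2.7588e+02 1.5000e-01] 2285
oblong both [6.4837e+02 9.9510e+01 5.2000e-01] 1113
oblong top [6.4579e+02 9.8690e+01 5.5000e-01] 97
oblong side [6.4865e+02 9.9590e+01 5.5000e-01] 1014
small both [ 4.5670e+02 -1.1982e+02 -1.1000e-01] 197
small top [ 4.5699e+02 -1.2079e+02  1.0000e-02] 79
small side [ 4.5705e+02 -1.1903e+02  8.0000e-02] 116
square both [436.46 320.31   1.22] 209
square top [437.85 323.35   1.22] 136
square side [436.56 318.86   1.22] 62
```

View pics/end.png

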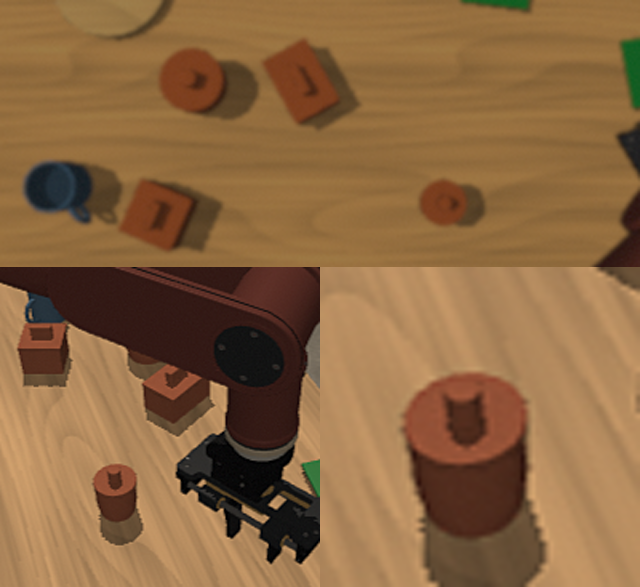

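All four lids sit level and centred on their jars, and the mug and the green look-alikes are untouched. The seat contacts matched the expected heights. Handing in.

```bash
python3 -c "
from workcell import order
print(order.sign_off())"
```

```text
the job is handed in; nothing more can be done
None
```

All four lids are on their own jars and the job is handed in at about 57 s of the 102 s allowed; every seat contact was at the expected height and the final views show the lids level and centred, but sign-off returned no verdict.

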